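Fetch the ring gauge from the drawer behind the flacons

ROBOT

A 7-joint arm with a two-finger parallel gripper is mounted at the origin on a cart in front of the work surface, level with it; the furniture and walls round the work are solid. World frame = base frame: x ahead of the robot, y to its left, z up, the work surface at z = 0. Lengths are in m, angles in rad, forces in N, time in s.
With the tool pointing down it reaches from about 0.4 to 0.9 m from the base axis. Payload 5.5 kg.
Tool frame: the origin (TCP) lies midway between the tips of the shut fingers; the grasp point (between the pads) lies 19 mm behind it; z points along the fingers, y is the line along which they close (so a half turn about z gives the same grasp; the last joint's range is limited). The gripper opens to 92 mm and grips with 3 to 60 N. Pads are 19 mm wide; open, the fingers measure 130 mm over their backs; the gripper's body (75 mm by 190 mm) begins 47 mm behind the grasp point.
Start: joints at [-0.953, 0.501, -0.427, 1.55, 0.221, 1.138, -0.21], TCP at [0.226, 0.61, 0.227] pointing down, gripper open.
Joint ranges: [-2.88, 2.88], [-0.31, 2.03], [-1.54, 1.56], [0.2, 2.42], [-1.41, 4.55], [0.19, 2.02], [-2.57, 2.57]. Speed limits (rad/s): [2.57, 2.57, 3.14, 3.14, 3.14, 3.14, 3.14].

INTERFACE

Orientations are given as [roll, pitch, yaw] about the fixed x, y, z axes, in that order (R = Rz(yaw) Ry(pitch) Rx(roll)).
In Python, from rig import env gives the robot as it stands. The module is installed in compiled form; this text tells all that it offers.
- The arm moves only by the tool servo_tool, never from a script. Its argument "commands" is a list of rows, each an object with "dp": the shift along the tool's x, y, z in mm, a list of three; "yaw": the turn about the tool's z in rad. In form: [{"dp": [dx, dy, dz], "yaw": yaw}, ...]. A call has exactly 5 rows; each row is the pose to reach, as a shift and turn from the pose commanded when the call began, along the tool's axes at that moment; what a row does not reach only later rows make up. A row lasts 1/12 s, in which the tool goes at most 41.7 mm and 7.16 degrees, less where a joint would pass 70% of its speed; a pose out of reach is approached as far as the arm can. A call with a gripper value outside its range is refused whole. "hand" is the closure, from -1 (fully open) to 1 (shut), set as the call begins (left out, the last holds). The fingers move at their own pace and stop on an object; "force" is the grip in N (left out, the last holds). Time passes only in rows, so rows that repeat a pose let the fingers close, or fill a call up. It gives the time, the measured TCP pose, the force, the opening and the grip force at its end, in the units of the state.
- env.read_state(): the state, without advancing time (a new reading comes with each control period).
- env.capture(name): name is "scene" or "top" or "wrist"; returns a dict with "img" (384x512x3 uint8, blue, green, red), "fx", "fy", "cx", "cy" (pixels), "k1" (the pictures are not rectified: a ray, as slopes to the right and down, at radius r is drawn at 1 + k1 r^2 times it, then the intrinsics apply), "extrinsics" (4x4, takes a point from camera to world coordinates). Camera axes: x right, y down, z forward; pixel columns grow to the right and rows downward; lengths in m; the calibration is good to about 2 mm. A picture is of the moment at which its call begins. There is no depth.
- env.close_job(): hands the job in; it is judged then, once.
Trained networks look in a picture, given as the dict that the camera call returned (one of the last four; its "shot" number tells which), for a name from the list of things; names that differ only in an ending like _2 or _b are one class to them, and where a whole thing is asked for, a point or a joint stands for the part that bears it (a point fixed in the world has none). Each returns a list of dicts, best first, with "confidence" (0 to 1); they miss things now and then, are a little off and sometimes report something else, mostly with a low value. They report only what shows in the picture. A call takes as long as a camera call. They do not tell look-alikes from the thing itself.
- env.trace(picture, label): "region" (384x512 bool, what is visible of it) and "at" ([column, row] in pixels, amid what is visible of it).
The state is a dict: "time_s": time; "joints": joint angles; "joint_vel": joint speeds; "tau": joint torques, N m; "ee_pos": TCP position; "eef_rot": TCP orientation; "wrist_force": force on the tool from outside, world axes, zero at the start; "torque": the same for the moment, N m; "finger_gap": opening from 0.0 (shut) to 1.0 (fully open); "finger_force": force on a finger pad.
Only numpy, scipy, OpenCV 4.12 (cv2) and the standard library are available. Lean on these libraries where they do the work, as an engineer would, in place of code of your own. Each camera call takes 0.05 s, during which the arm holds its last target. There are 200 camera calls.

TASK

The ring gauge for checking the crimps is in the drawer behind two perfume flacons: first stand both flacons upright on the white tray, then pull the drawer open, lay the gauge flat in the middle of the round steel bench block and push the drawer fully shut. Then put each flacon back where it stood in front of the drawer, turned as it was. Do not tip a flacon over, leave the glass stopper in the drawer, and do not disturb the dropper bottle that stands beside the cabinet.

Things in the scene. Friction and masses are not known exactly. Their poses are not given: they have to be found in the camera images.
- flacon_pump_center (a point): glass flacon with a round white spray pump on top; glass body 38 mm (x) by 70 mm (y), 80 mm high, 108 mm over the pump, 0.24 kg; the point is on its axis 55 mm above its underside, x across the 38 mm thickness (the way to grasp it), z up. Stands in front of the closed drawer; which flacon is on the left changes
- flacon_crystal_center (a point): glass flacon with a wide flat crystal stopper on top (fixed to it); glass body 38 mm (x) by 70 mm (y), 80 mm high, 112 mm over the stopper, 0.24 kg; the point is on its axis 55 mm above its underside, x across the 38 mm thickness (the way to grasp it), z up. Stands beside the other flacon in front of the drawer
- gauge_center (a point): ring gauge, a steel ring 36 mm across and 11 mm high with a hole; the point is its centre, 5.5 mm above its underside, z is the ring's axis (up). Lies flat on the black drawer floor, in its left or right half, 35 to 48 mm behind the drawer's front panel; seen through the clear top of the cabinet; reachable only when the drawer is open
- stopper_center (a point): loose clear glass stopper, 36 x 27 mm and 34 mm high, in the other half of the drawer; stays in the drawer; the point is its centre, 17 mm above its underside
- gauge_drawer (a joint): travel of the drawer: 0 shut, 0.10 m fully open (it starts shut or up to 8 mm open); it slides along -x of drawer_handle, needs about 2 N and stays where it is left. The drawer is an open tray with its floor 8 mm above the bench, side walls 24 mm above the floor, 198 mm wide inside (y) and 113 mm long (x)
- drawer_handle (a point): middle of the drawer's steel bar handle, which moves with the drawer: a round bar 100 mm long along y, 36 mm above the bench and 35 mm in front of the blue front panel; x points into the cabinet, z up. The low grey cabinet is 220 mm wide (y), 58 mm high, with a clear acrylic top; its drawer front panel rises to 55 mm, is 8 mm thick and is as wide as the cabinet
- tray: shallow white plastic tray fixed on the bench to the left, 220 mm (x) by 135 mm (y) outside, 212 by 127 mm inside, floor 3 mm thick, rim 11 mm high; origin at the centre of its underside, z up. Both flacons stand on it side by side for a while
- block_top (a point): middle of the top face of a round steel bench block fixed on the bench to the right, 70 mm in diameter, 18 mm high; z up
- dropper: amber dropper bottle with black cap, 34 mm in diameter, 110 mm high, stands alone to the right of the cabinet (two others stand behind it at the back of the bench); a bystander, leave it; origin at the centre of its underside
There are look-alikes about, which are no part of the job. What is shaped like the part that bears flacon_crystal_center but green or yellow is not meant.

How it is judged:
On the way, in this order (a step that is already met when the one before it is completed fails the run):
1. both flacons stand upright on the tray (x of flacon_pump_center in the frame of tray between -0.106 and 0.106 m and y of flacon_pump_center in the frame of tray between -0.063 and 0.063 m and height (world z) of each of flacon_pump_center, flacon_crystal_center below 0.063 m and angle between each of flacon_pump_center, flacon_crystal_center's own z axis and vertical below 0.15 rad and x of flacon_crystal_center in the frame of tray between -0.106 and 0.106 m and y of flacon_crystal_center in the frame of tray between -0.063 and 0.063 m), for 0.2 s.
2. the drawer is pulled open (more than 60 mm) (value of joint gauge_drawer above 0.06 m), for 0.2 s.
3. the ring gauge lies flat on the bench block, within 15 mm of its middle (horizontal distance between gauge_center and block_top below 0.015 m and z of gauge_center in the frame of block_top below 0.009 m and angle between gauge_center's own z axis and vertical below 0.12 rad), for 0.2 s.
4. the drawer is shut again (within 6 mm) (value of joint gauge_drawer below 0.006 m), for 0.2 s.
At the end, for the whole second after the job is handed in: Each flacon upright within 15 mm of its start and 0.3 rad of square to the drawer front; gauge flat on the bench block within 15 mm of its middle; drawer shut to within 6 mm; glass stopper still in its half of the drawer (within 45 mm of its start) (all of step 3 and distance of each of flacon_pump_center, flacon_crystal_center from where it was at the start of the episode below 0.015 m and angle between each of flacon_pump_center, flacon_crystal_center's own z axis and vertical below 0.1 rad and angle between the x axis of each of flacon_pump_center, flacon_crystal_center and the x axis of drawer_handle, either way round below 0.3 rad and value of joint gauge_drawer below 0.006 m and distance of stopper_center from where it was at the start of the episode below 0.045 m); the robot touches nothing.
It fails at once if a flacon is tipped over (more than 0.6 rad) (angle between any of flacon_pump_center, flacon_crystal_center's own z axis and vertical above 0.6 rad).
It fails at once if the dropper bottle is moved by more than 20 mm (distance of dropper from where it was at the start of the episode above 0.02 m).
It also fails if it takes over 147 s, if anything falls off the work surface, if the arm or the gripper's body presses on something with over 40 N, if the wrist force passes 120 N, or if a joint passes its speed limit or range.

## Working session

There is one attempt and no reset: what is moved stays moved. The work goes in short steps, Python scripts to look and compute and a tool call to move; the robot and the scene stay as the last step left them, time stands still between calls to the robot, and variables do not carry over. Pictures are saved under pics/ and viewed, at most 14 in all, crops included, and the job is handed in when it is done.

Besides the shell and the picture viewer there is one more tool, called after "Request:" by a JSON object that holds its "op" and its "data", one argument or row to a line. servo_tool: Moves the arm, as the interface text tells. Its arguments: {"type":"object","properties":{"commands":{"type":"array"},"hand":{"type":"number"},"force":{"type":"number"}},"required":["commands"]}

```bash
mkdir -p pics; cat > h.py <<'E'
import numpy as np, cv2
from rig import env
from scipy.spatial.transform import Rotation as R
def ray(c,px):
    p=np.array(px,float); d=np.array([(p[0]-c['cx'])/c['fx'],(p[1]-c['cy'])/c['fy']]); u=d.copy()
    for _ in range(20): u=d/(1+c['k1']*(u@u))
    E=np.array(c['extrinsics']); return E[:3,3],E[:3,:3]@np.array([u[0],u[1],1])
def atz(c,px,z):
    o,d=ray(c,px); return o+d*(z-o[2])/d[2]
def proj(c,P):
    E=np.array(c['extrinsics']); q=E[:3,:3].T@(np.array(P)-E[:3,3]); u=q[:2]/q[2]; u=u*(1+c['k1']*(u@u))
    return np.array([u[0]*c['fx']+c['cx'],u[1]*c['fy']+c['cy']])
def st():
    s=env.read_state(); print('t',s['time_s'],'p',np.round(s['ee_pos'],4),'r',np.round(s['eef_rot'],3),'gap',s['finger_gap'],'ff',s['finger_force'],'w',np.round(s['wrist_force'],1)); return s
def rel(P,yaw=None,s=None):
    s=s or env.read_state(); M=R.from_euler('xyz',s['eef_rot']); return np.round(1000*M.inv().apply(np.array(P)-s['ee_pos']),1)
E
python3 - <<'E'
from h import *
s=st(); print(s['joints'])
for n in ['scene','top']:
    c=env.capture(n); cv2.imwrite(f'pics/{n}0.png',c['img']); print(n,np.round(c['extrinsics'],3).tolist(),c['fx'])
    for l in ['flacon_pump_center','flacon_crystal_center','gauge_center','stopper_center','drawer_handle','tray','block_top','dropper']:
        for r in env.trace(c,l)[:4]:
            ys,xs=np.nonzero(r['region']); print(l,round(r['confidence'],2),np.round(r['at'],1),xs.min(),xs.max(),ys.min(),ys.max(),len(xs))
E
```

```text
t 0.0 p [0.2256 0.6088 0.2257] r [-3.14  -0.     2.787] gap 1.0042219577645672 ff 0.0 w [ 0.4  0.  -0.8]
[-0.95278984  0.50187582 -0.42676668  1.55145664  0.22079775  1.138291
 -0.2103367 ]
scene [[0.988, 0.108, -0.108, 0.731], [0.152, -0.647, 0.748, -0.905], [0.011, -0.755, -0.655, 0.847], [0.0, 0.0, 0.0, 1.0]] 393.74095897833854
flacon_pump_center 0.52 [234.6 153.2] 229 241 141 170 242
flacon_crystal_center 0.87 [210.9 144.2] 200 221 127 158 522
flacon_crystal_center 0.82 [310.6 134.4] 299 320 117 148 504
flacon_crystal_center 0.81 [230.5 178.1] 224 239 158 193 448
drawer_handle 0.83 [262.2 175. ] 246 264 149 198 337
tray 0.87 [240.7 133.4] 211 267 121 142 994
block_top 0.92 [184.7 278.8] 176 203 265 290 587
dropper 0.49 [287.9 226.5] 278 290 206 237 286
top [[-0.004, -0.983, 0.181, 0.355], [-1.0, -0.001, -0.027, 0.012], [0.027, -0.181, -0.983, 1.355], [0.0, 0.0, 0.0, 1.0]] 429.1804071393021
flacon_pump_center 0.59 [194.2 225. ] 183 209 216 231 381
flacon_crystal_center 0.93 [140.9 147.1] 130 153 133 159 429
flacon_crystal_center 0.8 [179.9 253.2] 165 190 245 266 330
flacon_crystal_center 0.79 [233.6 219.5] 220 243 212 228 362
gauge_center 0.31 [216.9 194.8] 178 249 186 208 758
drawer_handle 0.95 [213.7 194.9] 179 248 187 208 589
tray 0.85 [128.5 233.4] 105 153 197 273 3199
tray 0.58 [194.8 223.3] 183 208 216 231 371
block_top 0.62 [347.9 232.4] 341 362 222 243 391
dropper 0.46 [287.8 161.3] 282 293 155 169 127
```

```bash
python3 - <<'E'
import cv2
a=cv2.imread('pics/top0.png')[110:290,90:380]; cv2.imwrite('pics/top0c.png',cv2.resize(a,None,fx=2.7,fy=2.7,interpolation=cv2.INTER_CUBIC))
a=cv2.imread('pics/scene0.png')[100:310,150:350]; cv2.imwrite('pics/scene0c.png',cv2.resize(a,None,fx=2.8,fy=2.8,interpolation=cv2.INTER_CUBIC))
E
```

```text
(no output)
```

View pics/top0c.png

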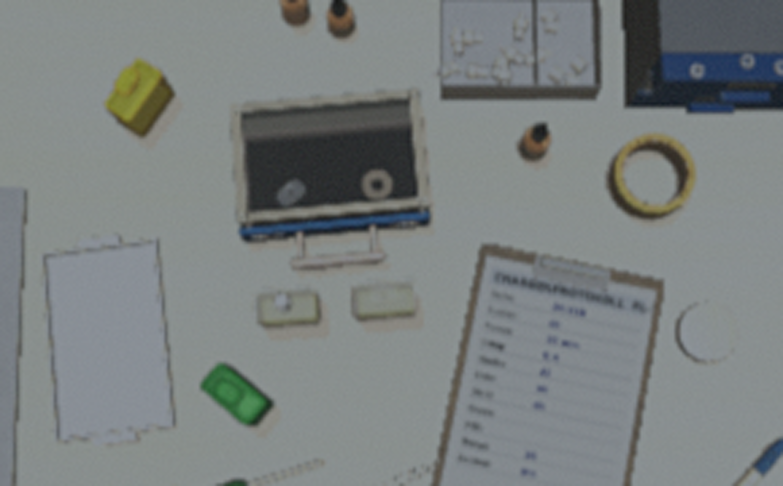

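View pics/scene0c.png

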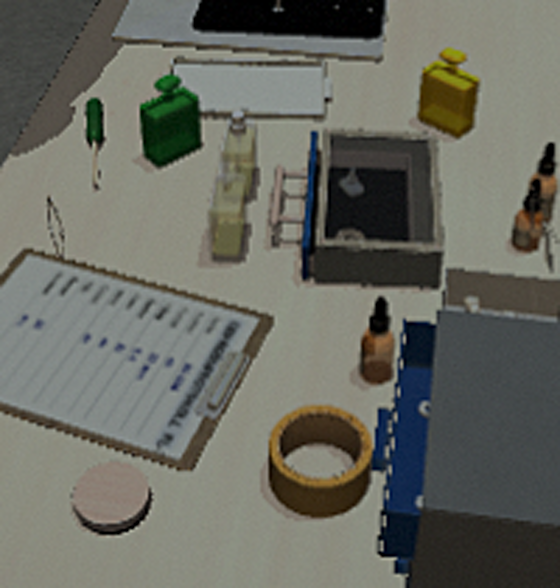

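```bash
python3 - <<'E'
from h import *
from scipy.optimize import minimize
c=env.capture('top')
f=lambda x,y:(90+(x-.0)/2.7,110+y/2.7)
for n,p,z in [('cabBL',(232,104),.058),('cabBR',(416,92),.058),('panL',(242,236),.055),('panR',(430,219),.055),('hL',(293,266),.036),('hR',(385,260),.036),
 ('trTL',(44,254),.011),('trTR',(158,240),.011),('trBL',(58,440),.011),('trBR',(175,426),.011),('blk',(706,331),.018),('gauge',(377,184),.014),('stop',(291,192),.025),('drop',(535,150),.05),('pumpbody',(289,303),.08),('crysbody',(385,297),.08)]:
    print(n,np.round(atz(c,f(*p),z)[:2],3))
def fit(reg,h,x0):
    def cost(v):
        x,y,a=v; ca,sa=np.cos(a),np.sin(a); P=[]
        for z in (0,.08):
            for i in(-.019,.019):
                for j in(-.035,.035): P.append(proj(c,[x+ca*i-sa*j,y+sa*i+ca*j,z]))
        m=np.zeros((384*8,512*8),np.uint8); hull=cv2.convexHull((np.array(P)*8+4).astype(np.int32)); cv2.fillPoly(m,[hull],1)
        m=cv2.resize(m.astype(np.float32),(512,384),interpolation=cv2.INTER_AREA)
        return 1-np.minimum(m,reg).sum()/np.maximum(m,reg).sum()
    return min((minimize(cost,[*x0,a],method='Nelder-Mead',options=dict(initial_simplex=[[*x0,a],[x0[0]+.02,x0[1],a],[x0[0],x0[1]+.02,a],[*x0,a+.2]],maxiter=120)) for a in(-.05,.1)),key=lambda r:r.fun)
for l,k in [('flacon_pump_center',(194,225)),('flacon_crystal_center',(233,219))]:
    for r in env.trace(c,l):
        if np.hypot(*(np.array(r['at'])-k))<12:
            q=fit(r['region'].astype(np.float32),0,atz(c,r['at'],.06)[:2]); print(l,np.round(q.x,3),q.fun)
for l in ['gauge_center','stopper_center','block_top','tray','drawer_handle','dropper']:
    for r in env.trace(c,l)[:2]: print(l,r['confidence'],np.round(r['at']),np.round(atz(c,r['at'],.018)[:2],3))
w=env.capture('wrist'); s=st(); M=R.from_euler('xyz',s['eef_rot']); E=np.array(w['extrinsics'])
print(w['fx'],w['cx'],w['cy'],'cam in tool',M.inv().apply(E[:3,3]-s['ee_pos']).round(3),(M.inv().as_matrix()@E[:3,:3]).round(2))
E
```

```text
cabBL [0.741 0.221]
cabBR [0.756 0.008]
panL [0.586 0.205]
panR [ 0.606 -0.008]
hL [0.555 0.149]
hR [0.562 0.044]
trTL [0.573 0.441]
trTR [0.589 0.31 ]
trBL [0.359 0.413]
trBR [0.375 0.282]
blk [ 0.481 -0.329]
gauge [0.656 0.054]
stop [0.644 0.154]
drop [ 0.689 -0.13 ]
pumpbody [0.507 0.148]
crysbody [0.513 0.042]
flacon_pump_center [0.508 0.151 0.052] 0.12076467275619507
flacon_crystal_center [0.517 0.044 0.075] 0.0804407000541687
stopper_center 0.72 [194. 223.] [0.513 0.163]
stopper_center 0.5 [286. 159.] [ 0.718 -0.127]
block_top 0.68 [350. 232.] [ 0.484 -0.324]
tray 0.57 [132. 234.] [0.477 0.354]
drawer_handle 0.67 [215. 192.] [0.609 0.099]
dropper 0.46 [287. 162.] [ 0.71 -0.13]
dropper 0.23 [348. 231.] [ 0.486 -0.319]
t 1.4 p [0.2258 0.6095 0.2267] r [ 3.142 -0.     2.787] gap 0.9955612271997256 ff 0.0 w [ 0.1 -0.1  0.1]
285.2974772092237 255.7514323717897 193.36073947795958 cam in tool [ 0.078 -0.    -0.157] [[-0.   -0.96 -0.29]
 [ 1.   -0.   -0.  ]
 [ 0.   -0.29  0.96]]
```

Request:
{"op": "servo_tool", "data": {
  "commands": [
    {"dp":[-30,-25,0],"yaw":0},
    {"dp":[-60,-50,0],"yaw":0},
    {"dp":[-90,-76,0],"yaw":0},
    {"dp":[-120,-102,0],"yaw":0},
    {"dp":[-150,-128,0],"yaw":0}
  ],
  "hand": -1,
  "force": 25
}}

```text
time_s: 1.82
ee_pos: [0.3226, 0.4358, 0.2268]
eef_rot: [3.141, 0.0, 2.787]
wrist_force: [0.8, 0.3, 0.2]
finger_gap: 0.999
finger_force: 0.0
```

Request:
{"op": "servo_tool", "data": {
  "commands": [
    {"dp":[-30,-25,0],"yaw":0},
    {"dp":[-60,-50,0],"yaw":0},
    {"dp":[-90,-76,0],"yaw":0},
    {"dp":[-120,-102,0],"yaw":0},
    {"dp":[-150,-128,0],"yaw":0}
  ]
}}

```text
time_s: 2.23
ee_pos: [0.4189, 0.2636, 0.2271]
eef_rot: [3.141, 0.001, 2.787]
wrist_force: [0.7, 0.0, -0.7]
finger_gap: 1.0
finger_force: 0.0
```

Request:
{"op": "servo_tool", "data": {
  "commands": [
    {"dp":[-30,-25,0],"yaw":0.12},
    {"dp":[-60,-50,0],"yaw":0.24},
    {"dp":[-90,-76,0],"yaw":0.36},
    {"dp":[-120,-102,0],"yaw":0.48},
    {"dp":[-143,-124,0],"yaw":0.6}
  ]
}}

```text
time_s: 2.65
ee_pos: [0.5107, 0.0961, 0.2271]
eef_rot: [3.141, 0.001, 2.179]
wrist_force: [0.5, 0.0, -0.2]
finger_gap: 1.001
finger_force: 0.0
```

Request:
{"op": "servo_tool", "data": {
  "commands": [
    {"dp":[0,0,0],"yaw":0.12},
    {"dp":[0,0,0],"yaw":0.24},
    {"dp":[0,0,0],"yaw":0.36},
    {"dp":[0,0,0],"yaw":0.48},
    {"dp":[0,0,0],"yaw":0.531}
  ]
}}

```text
time_s: 3.07
ee_pos: [0.5093, 0.0993, 0.2268]
eef_rot: [3.141, -0.0, 1.65]
wrist_force: [-0.0, 0.4, -0.3]
finger_gap: 0.999
finger_force: 0.0
```

```bash
python3 - <<'E'
from h import *
s=st(); print(s['joints'].round(2))
c=env.capture('wrist'); np.save('w1.npy',c,allow_pickle=True); cv2.imwrite('pics/w1.png',cv2.resize(c['img'],(800,600)))
for P in [(.508,.151,.08),(.515,.044,.08),(.5585,.0965,.036)]: print(proj(c,P)*800/512)
for l in ['flacon_pump_center','flacon_crystal_center','drawer_handle']:
    for r in env.trace(c,l)[:3]:
        ys,xs=np.nonzero(r['region']); b=cv2.minAreaRect(np.c_[xs,ys].astype(np.float32)); print(l,round(r['confidence'],2),np.round(r['at'],1),b)
E
```

```text
t 3.0667 p [0.5093 0.0993 0.2268] r [ 3.141 -0.     1.65 ] gap 0.9985635794635911 ff 0.0 w [-0.   0.4 -0.3]
[-0.22  0.24 -0.03  1.89  0.01  1.02 -0.17]
[402.84267216 207.58265836]
[400.78288545 355.04225197]
[459.79657013 276.59673105]
flacon_pump_center 0.94 [261.6 127.6] ((259.0, 129.0), (68.0, 36.0), 90.0)
flacon_crystal_center 0.97 [258.1 218.8] ((258.5, 217.5), (71.0, 31.0), 90.0)
flacon_crystal_center 0.92 [174.1  65.9] ((170.89366149902344, 71.26697540283203), (58.18619155883789, 71.03424072265625), 42.273685455322266)
flacon_crystal_center 0.86 [488.5   9.8] ((484.0, 12.5), (25.0, 54.0), 90.0)
drawer_handle 0.95 [328.  165.9] ((319.4656066894531, 170.3091583251953), (50.14985656738281, 177.6317596435547), 4.528824329376221)
```

View pics/w1.png

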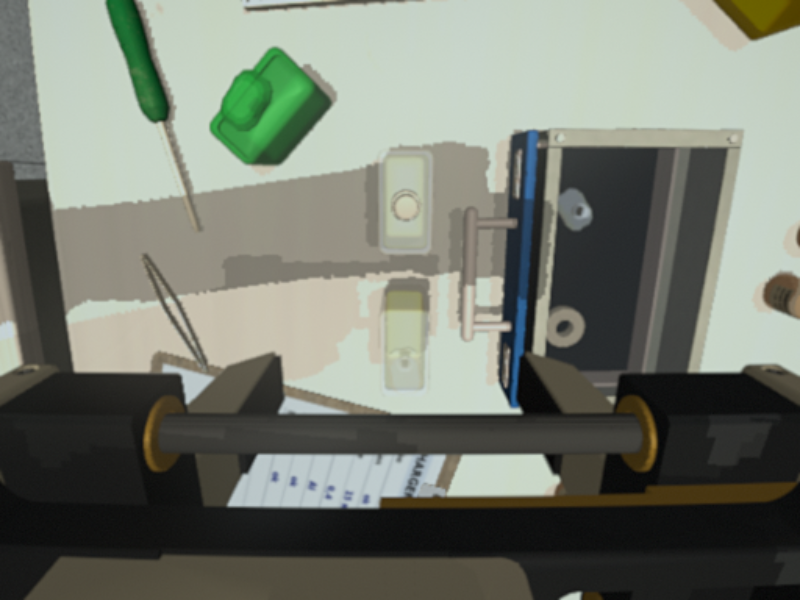

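```bash
python3 - <<'E'
from h import *
c=np.load('w1.npy',allow_pickle=True).item()
k=512/800
for n,p,z in [('pump cap',(406,207),.107),('crys stop',(404,356),.108),('hTop',(471,209),.036),('hBot',(468,340),.036),('pan+y',(530,130),.055),('pan-y',(515,404),.055),('gauge',(564,327),.019),('stopper',(576,210),.030),
 ('pTL',(381,150),.08),('pTR',(432,150),.08),('pBR',(429,250),.08),('pBL',(382,250),.08),('cTL',(386,283),.08),('cTR',(428,283),.08),('cBR',(425,389),.08),('cBL',(384,389),.08)]: print(n,atz(c,(p[0]*k,p[1]*k),z)[:2].round(4))
a=cv2.resize(c['img'][85:265,215:300],None,fx=3.3,fy=3.3,interpolation=cv2.INTER_CUBIC); cv2.imwrite('pics/w1c.png',a)
E
```

```text
pump cap [0.5095 0.1538]
crys stop [0.5162 0.0557]
hTop [0.561  0.1503]
hBot [0.5717 0.0427]
pan+y [0.5924 0.2091]
pan-y [ 0.6143 -0.0039]
gauge [0.6577 0.0547]
stopper [0.6447 0.1559]
pTL [0.4909 0.1866]
pTR [0.5239 0.1892]
pBR [0.5282 0.1237]
pBL [0.496  0.1212]
cTL [0.5003 0.098 ]
cTR [0.5298 0.1003]
cBR [0.5355 0.0175]
cBL [0.5045 0.0151]
```

View pics/w1c.png

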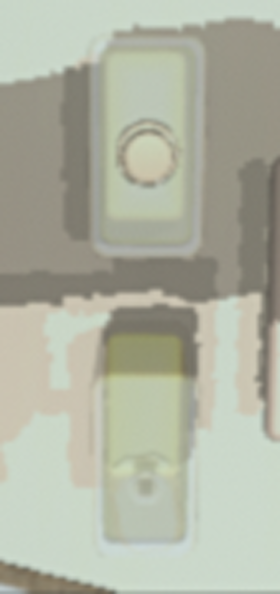

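Request:
{"op": "servo_tool", "data": {
  "commands": [
    {"dp":[27,2,0],"yaw":0},
    {"dp":[55,5,0],"yaw":0},
    {"dp":[55,5,35],"yaw":0},
    {"dp":[55,5,70],"yaw":0},
    {"dp":[55,5,100],"yaw":0}
  ]
}}

```text
time_s: 3.68
ee_pos: [0.5094, 0.1554, 0.1256]
eef_rot: [3.141, -0.001, 1.659]
wrist_force: [0.0, -0.1, -0.4]
finger_gap: 1.0
finger_force: 0.0
```

Request:
{"op": "servo_tool", "data": {
  "commands": [
    {"dp":[0,0,20],"yaw":0},
    {"dp":[0,0,40],"yaw":0},
    {"dp":[0,0,60],"yaw":0},
    {"dp":[0,0,75],"yaw":0},
    {"dp":[0,0,75],"yaw":0}
  ]
}}

```text
time_s: 4.1
ee_pos: [0.5071, 0.1538, 0.0487]
eef_rot: [-3.136, 0.001, 1.658]
wrist_force: [0.0, -0.9, 0.6]
finger_gap: 1.003
finger_force: 0.0
```

Request:
{"op": "servo_tool", "data": {
  "commands": [
    {"dp":[0,0,0],"yaw":0},
    {"dp":[0,0,0],"yaw":0},
    {"dp":[0,0,0],"yaw":0},
    {"dp":[0,0,0],"yaw":0},
    {"dp":[0,0,0],"yaw":0}
  ],
  "hand": 1,
  "force": 25
}}

```text
time_s: 4.52
ee_pos: [0.5102, 0.1548, 0.0527]
eef_rot: [3.14, -0.0, 1.656]
wrist_force: [0.4, 0.6, 0.8]
finger_gap: 0.689
finger_force: 0.0
```

Request:
{"op": "servo_tool", "data": {
  "commands": [
    {"dp":[0,0,0],"yaw":0},
    {"dp":[0,0,0],"yaw":0},
    {"dp":[0,0,0],"yaw":0},
    {"dp":[0,0,0],"yaw":0},
    {"dp":[0,0,0],"yaw":0}
  ]
}}

```text
time_s: 4.93
ee_pos: [0.5094, 0.1546, 0.0518]
eef_rot: [-3.141, -0.0, 1.656]
wrist_force: [-0.1, 0.2, 1.6]
finger_gap: 0.41
finger_force: 24.9
```

Request:
{"op": "servo_tool", "data": {
  "commands": [
    {"dp":[0,0,-8],"yaw":0},
    {"dp":[0,0,-30],"yaw":0},
    {"dp":[0,0,-55],"yaw":0},
    {"dp":[0,0,-80],"yaw":0},
    {"dp":[0,0,-100],"yaw":0}
  ]
}}

```text
time_s: 5.35
ee_pos: [0.5096, 0.1546, 0.1536]
eef_rot: [3.141, -0.0, 1.656]
wrist_force: [1.0, -0.7, -1.8]
finger_gap: 0.406
finger_force: 24.9
```

Request:
{"op": "servo_tool", "data": {
  "commands": [
    {"dp":[20,3,0],"yaw":0},
    {"dp":[45,8,0],"yaw":0},
    {"dp":[70,13,0],"yaw":0},
    {"dp":[95,18,0],"yaw":0},
    {"dp":[120,23,0],"yaw":0}
  ]
}}

```text
time_s: 5.77
ee_pos: [0.522, 0.2769, 0.152]
eef_rot: [-3.141, 0.0, 1.655]
wrist_force: [0.1, 0.1, -1.8]
finger_gap: 0.408
finger_force: 24.9
```

Request:
{"op": "servo_tool", "data": {
  "commands": [
    {"dp":[25,3,0],"yaw":0},
    {"dp":[50,6,0],"yaw":0},
    {"dp":[75,9,0],"yaw":0},
    {"dp":[91,9,0],"yaw":0},
    {"dp":[91,9,0],"yaw":0}
  ]
}}

```text
time_s: 6.18
ee_pos: [0.5212, 0.3728, 0.1517]
eef_rot: [-3.141, -0.003, 1.661]
wrist_force: [-0.4, 0.9, -0.6]
finger_gap: 0.405
finger_force: 24.9
```

```bash
python3 - <<'E'
from h import *
s=st()
c=env.capture('wrist'); cv2.imwrite('pics/w2.png',cv2.resize(c['img'],(640,480)))
w=c; k=640/512
for P in [(.573,.441,.011),(.589,.31,.011),(.359,.413,.011),(.375,.282,.011)]: print((proj(c,P)*k).round())
E
```

```text
t 6.1833 p [0.5212 0.3728 0.1517] r [-3.141e+00 -3.000e-03  1.661e+00] gap 0.405244756883251 ff 24.919416904449463 w [-0.4  0.9 -0.6]
[390. 153.]
[386. 300.]
[129. 164.]
[155. 308.]
```

View pics/w2.png

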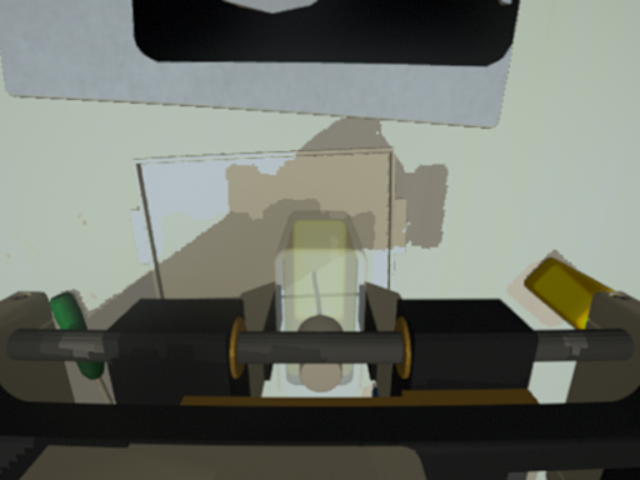

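Request:
{"op": "servo_tool", "data": {
  "commands": [
    {"dp":[0,0,25],"yaw":0},
    {"dp":[0,0,50],"yaw":0},
    {"dp":[0,0,75],"yaw":0},
    {"dp":[0,0,88],"yaw":0},
    {"dp":[0,0,92],"yaw":0}
  ]
}}

```text
time_s: 6.65
ee_pos: [0.522, 0.3643, 0.0568]
eef_rot: [-3.137, 0.004, 1.654]
wrist_force: [-1.2, -0.3, -2.7]
finger_gap: 0.406
finger_force: 24.9
```

Request:
{"op": "servo_tool", "data": {
  "commands": [
    {"dp":[0,0,2],"yaw":0},
    {"dp":[0,0,4],"yaw":0},
    {"dp":[0,0,4],"yaw":0},
    {"dp":[0,0,4],"yaw":0},
    {"dp":[0,0,4],"yaw":0}
  ]
}}

```text
time_s: 7.07
ee_pos: [0.5242, 0.368, 0.057]
eef_rot: [3.14, -0.001, 1.656]
wrist_force: [0.1, 0.1, -2.9]
finger_gap: 0.41
finger_force: 24.9
```

Request:
{"op": "servo_tool", "data": {
  "commands": [
    {"dp":[0,0,0],"yaw":0},
    {"dp":[0,0,0],"yaw":0},
    {"dp":[0,0,0],"yaw":0},
    {"dp":[0,0,0],"yaw":0},
    {"dp":[0,0,0],"yaw":0}
  ],
  "hand": -0.5
}}

```text
time_s: 7.48
ee_pos: [0.5236, 0.3676, 0.056]
eef_rot: [3.141, -0.0, 1.656]
wrist_force: [-0.4, -0.3, -0.6]
finger_gap: 0.714
finger_force: 0.0
```

Request:
{"op": "servo_tool", "data": {
  "commands": [
    {"dp":[0,0,0],"yaw":0},
    {"dp":[0,0,0],"yaw":0},
    {"dp":[0,0,0],"yaw":0},
    {"dp":[0,0,0],"yaw":0},
    {"dp":[0,0,0],"yaw":0}
  ]
}}

```text
time_s: 7.9
ee_pos: [0.5234, 0.3674, 0.0556]
eef_rot: [-3.141, 0.0, 1.656]
wrist_force: [1.1, -0.2, 0.1]
finger_gap: 0.748
finger_force: 0.0
```

Request:
{"op": "servo_tool", "data": {
  "commands": [
    {"dp":[0,0,-15],"yaw":0},
    {"dp":[0,0,-45],"yaw":0},
    {"dp":[0,0,-80],"yaw":0},
    {"dp":[0,0,-110],"yaw":0},
    {"dp":[-20,0,-125],"yaw":0}
  ]
}}

```text
time_s: 8.32
ee_pos: [0.5253, 0.3538, 0.1854]
eef_rot: [3.137, -0.007, 1.661]
wrist_force: [0.1, 1.0, 0.5]
finger_gap: 0.744
finger_force: 0.0
```

Request:
{"op": "servo_tool", "data": {
  "commands": [
    {"dp":[-38,-4,0],"yaw":0},
    {"dp":[-76,-8,0],"yaw":0},
    {"dp":[-114,-12,0],"yaw":0},
    {"dp":[-152,-16,0],"yaw":0},
    {"dp":[-190,-20,0],"yaw":0}
  ]
}}

```text
time_s: 8.73
ee_pos: [0.5211, 0.1548, 0.1809]
eef_rot: [3.141, -0.0, 1.656]
wrist_force: [0.9, -0.5, -0.1]
finger_gap: 0.752
finger_force: 0.0
```

Request:
{"op": "servo_tool", "data": {
  "commands": [
    {"dp":[-38,-5,0],"yaw":0},
    {"dp":[-76,-10,0],"yaw":0},
    {"dp":[-110,-14,0],"yaw":0},
    {"dp":[-110,-14,0],"yaw":0},
    {"dp":[-110,-14,0],"yaw":0}
  ]
}}

```text
time_s: 9.15
ee_pos: [0.5168, 0.043, 0.1809]
eef_rot: [3.141, 0.001, 1.65]
wrist_force: [-0.2, 0.9, 0.7]
finger_gap: 0.749
finger_force: 0.0
```

```bash
python3 - <<'E'
from h import *
s=st()
c=env.capture('wrist'); cv2.imwrite('pics/w3.png',cv2.resize(c['img'],(640,480)))
print(proj(c,(.517,.046,.08))*1.25)
E
```

```text
t 9.15 p [0.5168 0.043  0.1809] r [3.141e+00 1.000e-03 1.650e+00] gap 0.7494647313382147 ff 0.0 w [-0.2  0.9  0.7]
[319.49627653 236.94225044]
```

View pics/w3.png

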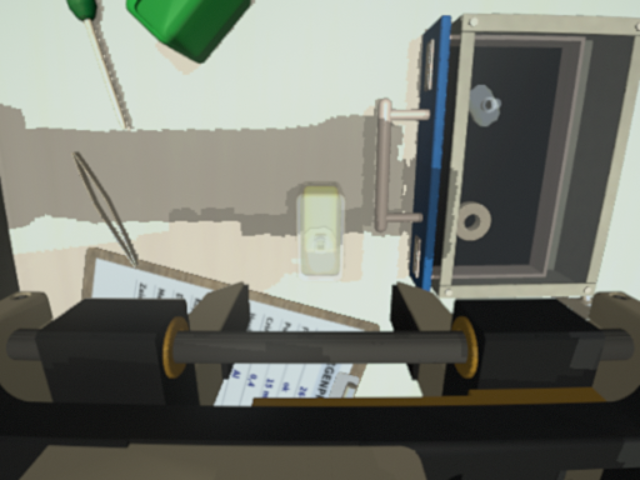

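Request:
{"op": "servo_tool", "data": {
  "commands": [
    {"dp":[0,0,30],"yaw":0},
    {"dp":[0,0,60],"yaw":0},
    {"dp":[0,0,90],"yaw":0},
    {"dp":[0,0,115],"yaw":0},
    {"dp":[0,0,129],"yaw":0}
  ]
}}

```text
time_s: 9.62
ee_pos: [0.5149, 0.0483, 0.0488]
eef_rot: [-3.138, -0.001, 1.659]
wrist_force: [-0.3, 0.1, 1.4]
finger_gap: 0.754
finger_force: 0.0
```

Request:
{"op": "servo_tool", "data": {
  "commands": [
    {"dp":[0,0,0],"yaw":0},
    {"dp":[0,0,0],"yaw":0},
    {"dp":[0,0,0],"yaw":0},
    {"dp":[0,0,0],"yaw":0},
    {"dp":[0,0,0],"yaw":0}
  ],
  "hand": 1
}}

```text
time_s: 10.03
ee_pos: [0.518, 0.0463, 0.0531]
eef_rot: [3.139, -0.0, 1.656]
wrist_force: [0.1, -1.3, 0.1]
finger_gap: 0.437
finger_force: 0.0
```

Request:
{"op": "servo_tool", "data": {
  "commands": [
    {"dp":[0,0,0],"yaw":0},
    {"dp":[0,0,0],"yaw":0},
    {"dp":[0,0,0],"yaw":0},
    {"dp":[0,0,0],"yaw":0},
    {"dp":[0,0,0],"yaw":0}
  ]
}}

```text
time_s: 10.45
ee_pos: [0.5177, 0.0461, 0.0529]
eef_rot: [3.139, -0.0, 1.656]
wrist_force: [-0.9, 1.0, 5.0]
finger_gap: 0.404
finger_force: 24.9
```

Request:
{"op": "servo_tool", "data": {
  "commands": [
    {"dp":[0,0,-8],"yaw":0},
    {"dp":[0,0,-35],"yaw":0},
    {"dp":[0,0,-70],"yaw":0},
    {"dp":[0,0,-105],"yaw":0},
    {"dp":[0,0,-130],"yaw":0}
  ]
}}

```text
time_s: 10.87
ee_pos: [0.5171, 0.0456, 0.1846]
eef_rot: [3.14, -0.0, 1.655]
wrist_force: [1.0, -0.6, -2.8]
finger_gap: 0.407
finger_force: 24.9
```

Request:
{"op": "servo_tool", "data": {
  "commands": [
    {"dp":[20,-2,0],"yaw":0},
    {"dp":[50,-7,0],"yaw":0},
    {"dp":[85,-14,0],"yaw":0},
    {"dp":[120,-21,0],"yaw":0},
    {"dp":[155,-29,0],"yaw":0}
  ]
}}

```text
time_s: 11.28
ee_pos: [0.4738, 0.1985, 0.182]
eef_rot: [-3.141, 0.0, 1.654]
wrist_force: [0.8, 0.6, -3.1]
finger_gap: 0.404
finger_force: 24.9
```

Request:
{"op": "servo_tool", "data": {
  "commands": [
    {"dp":[35,-8,0],"yaw":0},
    {"dp":[70,-16,0],"yaw":0},
    {"dp":[105,-24,0],"yaw":0},
    {"dp":[135,-32,0],"yaw":0},
    {"dp":[160,-38,0],"yaw":0}
  ]
}}

```text
time_s: 11.7
ee_pos: [0.4213, 0.3561, 0.1818]
eef_rot: [-3.141, -0.0, 1.658]
wrist_force: [0.5, 0.1, -3.2]
finger_gap: 0.407
finger_force: 24.9
```

Request:
{"op": "servo_tool", "data": {
  "commands": [
    {"dp":[0,0,0],"yaw":0},
    {"dp":[0,0,25],"yaw":0},
    {"dp":[0,0,55],"yaw":0},
    {"dp":[0,0,85],"yaw":0},
    {"dp":[0,0,110],"yaw":0}
  ]
}}

```text
time_s: 12.12
ee_pos: [0.4226, 0.3527, 0.0701]
eef_rot: [-3.14, 0.001, 1.656]
wrist_force: [0.0, 0.6, -3.8]
finger_gap: 0.405
finger_force: 24.9
```

Request:
{"op": "servo_tool", "data": {
  "commands": [
    {"dp":[0,0,5],"yaw":0},
    {"dp":[0,0,10],"yaw":0},
    {"dp":[0,0,13],"yaw":0},
    {"dp":[0,0,15],"yaw":0},
    {"dp":[0,0,15],"yaw":0}
  ]
}}

```text
time_s: 12.53
ee_pos: [0.4241, 0.3545, 0.0579]
eef_rot: [3.14, -0.001, 1.656]
wrist_force: [-0.5, -0.4, -3.0]
finger_gap: 0.404
finger_force: 24.9
```

Request:
{"op": "servo_tool", "data": {
  "commands": [
    {"dp":[0,0,1],"yaw":0},
    {"dp":[0,0,1.5],"yaw":0},
    {"dp":[0,0,1.5],"yaw":0},
    {"dp":[0,0,1.5],"yaw":0},
    {"dp":[0,0,1.5],"yaw":0}
  ]
}}

```text
time_s: 12.95
ee_pos: [0.4237, 0.3544, 0.0559]
eef_rot: [3.14, -0.001, 1.656]
wrist_force: [0.2, -0.7, 2.3]
finger_gap: 0.409
finger_force: 24.9
```

Request:
{"op": "servo_tool", "data": {
  "commands": [
    {"dp":[0,0,0],"yaw":0},
    {"dp":[0,0,0],"yaw":0},
    {"dp":[0,0,0],"yaw":0},
    {"dp":[0,0,0],"yaw":0},
    {"dp":[0,0,0],"yaw":0}
  ],
  "hand": -0.5
}}

```text
time_s: 13.37
ee_pos: [0.4232, 0.3539, 0.0552]
eef_rot: [-3.142, 0.0, 1.656]
wrist_force: [-0.1, 0.0, -0.4]
finger_gap: 0.718
finger_force: 0.0
```

Request:
{"op": "servo_tool", "data": {
  "commands": [
    {"dp":[0,0,0],"yaw":0},
    {"dp":[0,0,-20],"yaw":0},
    {"dp":[0,0,-50],"yaw":0},
    {"dp":[0,0,-80],"yaw":0},
    {"dp":[0,0,-115],"yaw":0}
  ]
}}

```text
time_s: 13.78
ee_pos: [0.4223, 0.3532, 0.1703]
eef_rot: [-3.139, 0.002, 1.656]
wrist_force: [0.4, -0.0, -0.2]
finger_gap: 0.751
finger_force: 0.0
```

```bash
python3 - <<'E'
from h import *
s=st(); print(s['joints'].round(2))
c=env.capture('top'); cv2.imwrite('pics/t2.png',cv2.resize(c['img'][160:300,70:260],None,fx=3.5,fy=3.5))
for n,P in [('pump',(.5236,.3677)),('crys',(.424,.355))]: print(n,(proj(c,(*P,.083))-[70,160])*3.5)
E
```

```text
t 13.7833 p [0.4223 0.3532 0.1703] r [-3.139e+00  2.000e-03  1.656e+00] gap 0.7505659882594475 ff 0.0 w [ 0.4 -0.  -0.2]
[-0.61  0.36 -0.16  1.86  0.07  0.92 -0.72]
pump [184.37711924 197.81727075]
crys [193.57672804 316.19331409]
```

View pics/t2.png

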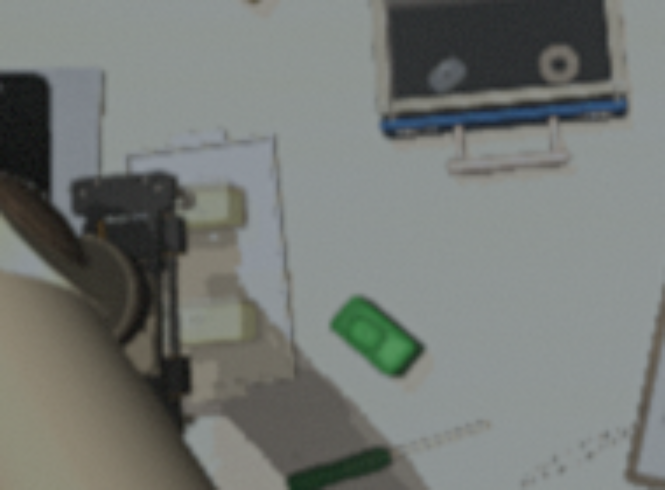

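Request:
{"op": "servo_tool", "data": {
  "commands": [
    {"dp":[-34,10,-10],"yaw":0},
    {"dp":[-68,25,-10],"yaw":0},
    {"dp":[-102,40,-10],"yaw":0},
    {"dp":[-136,55,-10],"yaw":0},
    {"dp":[-170,70,-10],"yaw":0}
  ],
  "hand": 0.6
}}

```text
time_s: 14.25
ee_pos: [0.5081, 0.189, 0.1804]
eef_rot: [3.141, -0.0, 1.656]
wrist_force: [0.7, 0.1, -0.3]
finger_gap: 0.438
finger_force: 0.0
```

Request:
{"op": "servo_tool", "data": {
  "commands": [
    {"dp":[-34,15,0],"yaw":0},
    {"dp":[-68,30,0],"yaw":0},
    {"dp":[-98,46,0],"yaw":0},
    {"dp":[-98,46,0],"yaw":-0.01},
    {"dp":[-98,46,0],"yaw":-0.015}
  ]
}}

```text
time_s: 14.67
ee_pos: [0.5625, 0.0937, 0.1799]
eef_rot: [3.141, 0.001, 1.666]
wrist_force: [-1.0, 1.3, 0.0]
finger_gap: 0.202
finger_force: 0.0
```

```bash
python3 - <<'E'
from h import *
s=st(); print(s['joints'].round(2))
c=env.capture('wrist'); np.save('w4.npy',c,allow_pickle=True); cv2.imwrite('pics/w4.png',cv2.resize(c['img'],(800,600)))
print((proj(c,(.5585,.0965,.036))*800/512).round(),(proj(c,(.566,.0965,.036))*800/512).round())
E
```

```text
t 14.6667 p [0.5625 0.0937 0.1799] r [3.141e+00 1.000e-03 1.666e+00] gap 0.20157259378594602 ff 0.0 w [-1.   1.3  0. ]
[-0.18  0.38 -0.04  1.81  0.02  0.95 -0.13]
[393. 279.] [404. 280.]
```

View pics/w4.png

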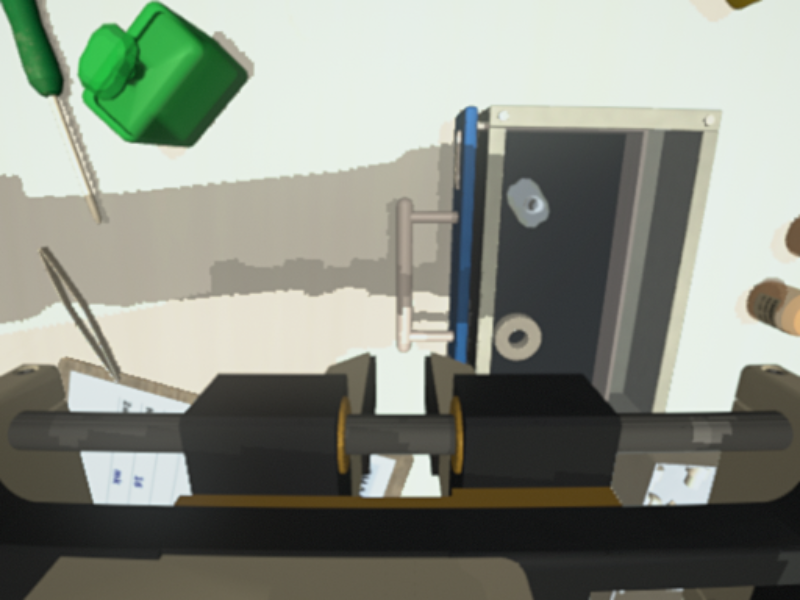

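Request:
{"op": "servo_tool", "data": {
  "commands": [
    {"dp":[2,4,20],"yaw":0},
    {"dp":[2,4,50],"yaw":0},
    {"dp":[2,4,80],"yaw":0},
    {"dp":[2,4,100],"yaw":0},
    {"dp":[2,4,108],"yaw":0}
  ]
}}

```text
time_s: 15.13
ee_pos: [0.562, 0.1009, 0.0689]
eef_rot: [-3.136, -0.001, 1.674]
wrist_force: [-0.5, -0.4, 0.5]
finger_gap: 0.201
finger_force: 0.0
```

```bash
python3 - <<'E'
from h import *
s=st(); print('to handle',rel((.566,.099,.018)))
E
```

```text
t 15.1333 p [0.562  0.1009 0.0689] r [-3.136e+00 -1.000e-03  1.674e+00] gap 0.20136388545645018 ff 0.0 w [-0.5 -0.4  0.5]
to handle [-2.4  4.1 50.9]
```

Request:
{"op": "servo_tool", "data": {
  "commands": [
    {"dp":[0,0,0],"yaw":0},
    {"dp":[0,0,10],"yaw":0},
    {"dp":[0,0,20],"yaw":0},
    {"dp":[0,0,25],"yaw":0},
    {"dp":[0,0,25],"yaw":0}
  ]
}}

```text
time_s: 15.55
ee_pos: [0.5648, 0.0991, 0.0465]
eef_rot: [-3.14, 0.0, 1.671]
wrist_force: [-0.8, -0.8, -0.6]
finger_gap: 0.2
finger_force: 0.0
```

Request:
{"op": "servo_tool", "data": {
  "commands": [
    {"dp":[0,0,8],"yaw":0},
    {"dp":[0,0,16],"yaw":0},
    {"dp":[0,0,24],"yaw":0},
    {"dp":[0,0,27],"yaw":0},
    {"dp":[0,0,27],"yaw":0}
  ]
}}

```text
time_s: 15.97
ee_pos: [0.5644, 0.0989, 0.0189]
eef_rot: [-3.139, 0.0, 1.671]
wrist_force: [0.7, -0.1, 0.7]
finger_gap: 0.203
finger_force: 0.0
```

Request:
{"op": "servo_tool", "data": {
  "commands": [
    {"dp":[0,0,0],"yaw":0},
    {"dp":[0,0,0],"yaw":0},
    {"dp":[0,0,0],"yaw":0},
    {"dp":[0,0,0],"yaw":0},
    {"dp":[0,0,0],"yaw":0}
  ],
  "hand": 1
}}

```text
time_s: 16.38
ee_pos: [0.5655, 0.0991, 0.0203]
eef_rot: [3.141, -0.0, 1.671]
wrist_force: [0.1, 0.1, -3.4]
finger_gap: 0.106
finger_force: 25.0
```

Request:
{"op": "servo_tool", "data": {
  "commands": [
    {"dp":[0,-8,0],"yaw":0},
    {"dp":[0,-20,0],"yaw":0},
    {"dp":[0,-32,0],"yaw":0},
    {"dp":[0,-44,0],"yaw":0},
    {"dp":[0,-56,0],"yaw":0}
  ]
}}

```text
time_s: 16.8
ee_pos: [0.509, 0.094, 0.0202]
eef_rot: [3.141, -0.001, 1.671]
wrist_force: [1.6, 1.3, -6.7]
finger_gap: 0.107
finger_force: 25.0
```

Request:
{"op": "servo_tool", "data": {
  "commands": [
    {"dp":[0,-12,0],"yaw":0},
    {"dp":[0,-22,0],"yaw":0},
    {"dp":[0,-32,0],"yaw":0},
    {"dp":[0,-34,0],"yaw":0},
    {"dp":[0,-34,0],"yaw":0}
  ]
}}

```text
time_s: 17.22
ee_pos: [0.4743, 0.0907, 0.0202]
eef_rot: [-3.14, -0.0, 1.672]
wrist_force: [-2.8, 4.0, -3.9]
finger_gap: 0.111
finger_force: 25.0
```

Request:
{"op": "servo_tool", "data": {
  "commands": [
    {"dp":[0,0,0],"yaw":0},
    {"dp":[0,0,0],"yaw":0},
    {"dp":[0,0,0],"yaw":0},
    {"dp":[0,0,0],"yaw":0},
    {"dp":[0,0,0],"yaw":0}
  ],
  "hand": 0.6
}}

```text
time_s: 17.63
ee_pos: [0.4765, 0.0897, 0.0204]
eef_rot: [3.141, 0.0, 1.67]
wrist_force: [0.3, -0.0, 0.8]
finger_gap: 0.201
finger_force: 0.0
```

Request:
{"op": "servo_tool", "data": {
  "commands": [
    {"dp":[0,0,-15],"yaw":0},
    {"dp":[0,0,-40],"yaw":0},
    {"dp":[0,0,-75],"yaw":0},
    {"dp":[0,0,-110],"yaw":0},
    {"dp":[0,0,-130],"yaw":0}
  ]
}}

```text
time_s: 18.05
ee_pos: [0.4775, 0.0902, 0.1537]
eef_rot: [3.137, -0.0, 1.67]
wrist_force: [0.3, 0.8, -1.2]
finger_gap: 0.198
finger_force: 0.0
```

```bash
python3 - <<'E'
from h import *
s=st(); print(s['joints'].round(2))
c=env.capture('wrist'); np.save('w5.npy',c,allow_pickle=True); cv2.imwrite('pics/w5.png',cv2.resize(c['img'],(800,600)))
for l in ['gauge_center','stopper_center']:
    for r in env.trace(c,l)[:2]:
        ys,xs=np.nonzero(r['region']); print(l,r['confidence'],np.round(r['at'],1),len(xs),atz(c,(xs.mean(),ys.mean()),.015).round(4))
E
```

```text
t 18.05 p [0.4775 0.0902 0.1537] r [ 3.137 -0.     1.67 ] gap 0.19833068144215793 ff 0.0 w [ 0.3  0.8 -1.2]
[-0.2   0.27 -0.05  2.04  0.02  0.83 -0.16]
gauge_center 0.9 [328.6 226.9] 667 [0.5663 0.048  0.015 ]
stopper_center 0.88 [337.6 136.4] 703 [0.5575 0.1481 0.015 ]
```

View pics/w5.png

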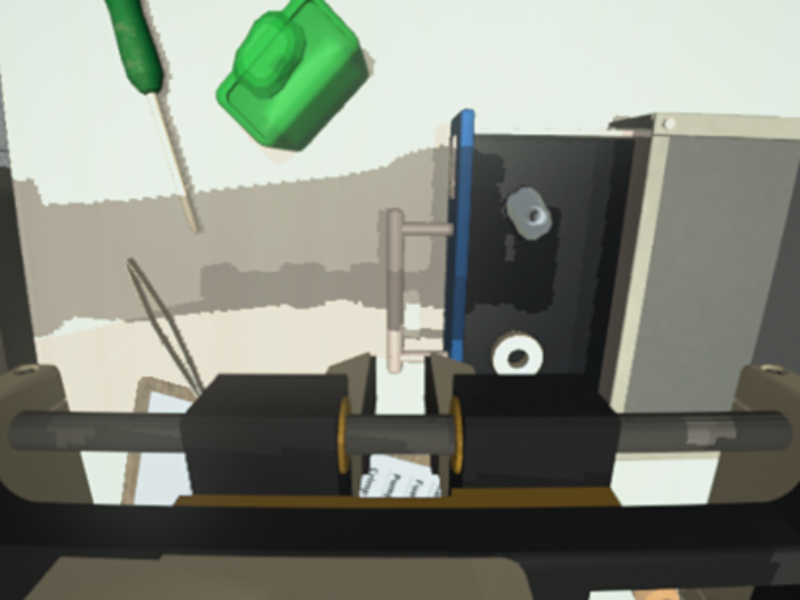

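Request:
{"op": "servo_tool", "data": {
  "commands": [
    {"dp":[-10,17,-20],"yaw":0.12},
    {"dp":[-20,34,-20],"yaw":0.24},
    {"dp":[-30,50,-20],"yaw":0.36},
    {"dp":[-40,67,-20],"yaw":0.48},
    {"dp":[-51,84,-20],"yaw":0.6}
  ],
  "hand": -0.04
}}

```text
time_s: 18.62
ee_pos: [0.5642, 0.0472, 0.1685]
eef_rot: [-3.14, 0.002, 1.065]
wrist_force: [0.4, -0.3, -0.1]
finger_gap: 0.501
finger_force: 0.0
```

Request:
{"op": "servo_tool", "data": {
  "commands": [
    {"dp":[0,0,0],"yaw":0.12},
    {"dp":[0,0,0],"yaw":0.24},
    {"dp":[0,0,0],"yaw":0.36},
    {"dp":[0,0,0],"yaw":0.48},
    {"dp":[0,0,0],"yaw":0.6}
  ]
}}

```text
time_s: 19.03
ee_pos: [0.5634, 0.0473, 0.1681]
eef_rot: [-3.141, 0.003, 0.465]
wrist_force: [0.4, 0.7, -0.2]
finger_gap: 0.522
finger_force: 0.0
```

Request:
{"op": "servo_tool", "data": {
  "commands": [
    {"dp":[0,0,0],"yaw":0.12},
    {"dp":[0,0,0],"yaw":0.24},
    {"dp":[0,0,0],"yaw":0.37},
    {"dp":[0,0,0],"yaw":0.37},
    {"dp":[0,0,0],"yaw":0.37}
  ]
}}

```text
time_s: 19.45
ee_pos: [0.5636, 0.0476, 0.1687]
eef_rot: [3.141, 0.003, 0.104]
wrist_force: [-0.5, 1.2, 0.4]
finger_gap: 0.517
finger_force: 0.0
```

```bash
python3 - <<'E'
from h import *
s=st(); print(s['joints'].round(2))
c=env.capture('wrist'); np.save('w6.npy',c,allow_pickle=True); cv2.imwrite('pics/w6.png',cv2.resize(c['img'],(640,480)))
for l in ['gauge_center']:
    for r in env.trace(c,l)[:2]:
        ys,xs=np.nonzero(r['region']); g=atz(c,(xs.mean(),ys.mean()),.0165); print(l,r['confidence'],np.round(r['at'],1),len(xs),g.round(4),rel((*g[:2],.012)), proj(c,g)*1.25)
E
```

```text
t 19.45 p [0.5636 0.0476 0.1687] r [3.141e+00 3.000e-03 1.040e-01] gap 0.5173835239933318 ff 0.0 w [-0.5  1.2  0.4]
[-0.36  0.39  0.28  1.84 -0.13  0.93 -1.48]
gauge_center 0.81 [253.2 181.8] 715 [0.5687 0.0462 0.0165] [  4.8   2.  157.3] [320.67657343 220.25524476]
```

View pics/w6.png

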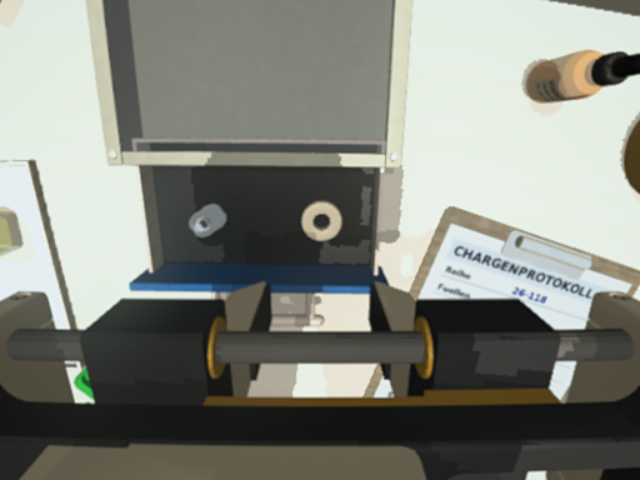

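Request:
{"op": "servo_tool", "data": {
  "commands": [
    {"dp":[4,1.5,30],"yaw":0},
    {"dp":[4,1.5,60],"yaw":0},
    {"dp":[4,1.5,90],"yaw":0},
    {"dp":[4,1.5,110],"yaw":0},
    {"dp":[4,1.5,120],"yaw":0}
  ]
}}

```text
time_s: 19.97
ee_pos: [0.5662, 0.0464, 0.047]
eef_rot: [3.142, 0.005, 0.103]
wrist_force: [-0.0, 0.4, 1.5]
finger_gap: 0.52
finger_force: 0.0
```

Request:
{"op": "servo_tool", "data": {
  "commands": [
    {"dp":[0,0,0],"yaw":0},
    {"dp":[0,0,10],"yaw":0},
    {"dp":[0,0,20],"yaw":0},
    {"dp":[0,0,28],"yaw":0},
    {"dp":[0,0,28],"yaw":0}
  ]
}}

```text
time_s: 20.38
ee_pos: [0.5679, 0.0468, 0.0211]
eef_rot: [-3.141, 0.002, 0.101]
wrist_force: [-0.4, 0.3, -0.4]
finger_gap: 0.521
finger_force: 0.0
```

Request:
{"op": "servo_tool", "data": {
  "commands": [
    {"dp":[0,0,4],"yaw":0},
    {"dp":[0,0,8],"yaw":0},
    {"dp":[0,0,9],"yaw":0},
    {"dp":[0,0,9],"yaw":0},
    {"dp":[0,0,9],"yaw":0}
  ]
}}

```text
time_s: 20.8
ee_pos: [0.5687, 0.0467, 0.0134]
eef_rot: [3.142, -0.0, 0.101]
wrist_force: [-0.2, 0.9, -0.1]
finger_gap: 0.521
finger_force: 0.0
```

Request:
{"op": "servo_tool", "data": {
  "commands": [
    {"dp":[0,0,0],"yaw":0},
    {"dp":[0,0,0],"yaw":0},
    {"dp":[0,0,0],"yaw":0},
    {"dp":[0,0,0],"yaw":0},
    {"dp":[0,0,0],"yaw":0}
  ],
  "hand": 1
}}

```text
time_s: 21.22
ee_pos: [0.5688, 0.0467, 0.0135]
eef_rot: [-3.142, -0.0, 0.101]
wrist_force: [-1.3, -0.7, 2.1]
finger_gap: 0.366
finger_force: 26.0
```

Request:
{"op": "servo_tool", "data": {
  "commands": [
    {"dp":[0,0,0],"yaw":0},
    {"dp":[0,0,0],"yaw":0},
    {"dp":[0,0,0],"yaw":0},
    {"dp":[0,0,0],"yaw":0},
    {"dp":[0,0,0],"yaw":0}
  ]
}}

```text
time_s: 21.63
ee_pos: [0.5689, 0.0467, 0.0134]
eef_rot: [-3.142, -0.0, 0.101]
wrist_force: [-0.6, -0.6, 3.8]
finger_gap: 0.369
finger_force: 26.1
```

Request:
{"op": "servo_tool", "data": {
  "commands": [
    {"dp":[0,0,-8],"yaw":0},
    {"dp":[0,0,-35],"yaw":0},
    {"dp":[0,0,-70],"yaw":0},
    {"dp":[0,0,-105],"yaw":0},
    {"dp":[0,0,-140],"yaw":0}
  ]
}}

```text
time_s: 22.05
ee_pos: [0.5677, 0.0466, 0.1544]
eef_rot: [3.141, 0.002, 0.101]
wrist_force: [1.1, 0.4, 0.2]
finger_gap: 0.367
finger_force: 25.9
```

Request:
{"op": "servo_tool", "data": {
  "commands": [
    {"dp":[-8,25,0],"yaw":0},
    {"dp":[-18,58,0],"yaw":0},
    {"dp":[-29,91,0],"yaw":0},
    {"dp":[-40,124,0],"yaw":0},
    {"dp":[-51,157,0],"yaw":0}
  ]
}}

```text
time_s: 22.47
ee_pos: [0.5328, -0.1158, 0.1535]
eef_rot: [-3.141, 0.0, 0.101]
wrist_force: [-0.2, -0.2, -1.1]
finger_gap: 0.363
finger_force: 25.9
```

Request:
{"op": "servo_tool", "data": {
  "commands": [
    {"dp":[-12,34,0],"yaw":0},
    {"dp":[-24,68,0],"yaw":0},
    {"dp":[-36,102,0],"yaw":0},
    {"dp":[-48,136,0],"yaw":0},
    {"dp":[-60,170,0],"yaw":0}
  ]
}}

```text
time_s: 22.88
ee_pos: [0.4901, -0.2911, 0.1534]
eef_rot: [-3.141, 0.0, 0.101]
wrist_force: [1.2, 0.1, 0.1]
finger_gap: 0.368
finger_force: 25.9
```

Request:
{"op": "servo_tool", "data": {
  "commands": [
    {"dp":[-13,36,0],"yaw":0},
    {"dp":[-13,36,0],"yaw":0},
    {"dp":[-13,36,0],"yaw":0},
    {"dp":[-13,36,0],"yaw":0},
    {"dp":[-13,36,0],"yaw":0}
  ]
}}

```text
time_s: 23.3
ee_pos: [0.4823, -0.3251, 0.153]
eef_rot: [-3.14, 0.0, 0.103]
wrist_force: [-0.5, -0.4, 0.3]
finger_gap: 0.367
finger_force: 25.9
```

```bash
python3 - <<'E'
from h import *
s=st(); print(s['joints'].round(2))
c=env.capture('wrist'); np.save('w7.npy',c,allow_pickle=True); cv2.imwrite('pics/w7.png',cv2.resize(c['img'],(800,600)))
for r in env.trace(c,'block_top')[:2]:
    ys,xs=np.nonzero(r['region']); g=atz(c,(xs.mean(),ys.mean()),.018); print(r['confidence'],(np.array(r['at'])*800/512).round(),(xs.min(),xs.max(),ys.min(),ys.max()),g.round(4),rel((*g[:2],.024)))
E
```

```text
t 23.3 p [ 0.4823 -0.3251  0.153 ] r [-3.14   0.     0.103] gap 0.36658856389185923 ff 25.866172374153393 w [-0.5 -0.4  0.3]
[ 0.25  0.45  0.39  1.82 -0.21  0.92 -0.74]
0.97 [409. 283.] (np.int64(229), np.int64(293), np.int64(151), np.int64(214)) [ 0.4856 -0.3317  0.018 ] [  2.3   7.  129.1]
```

View pics/w7.png

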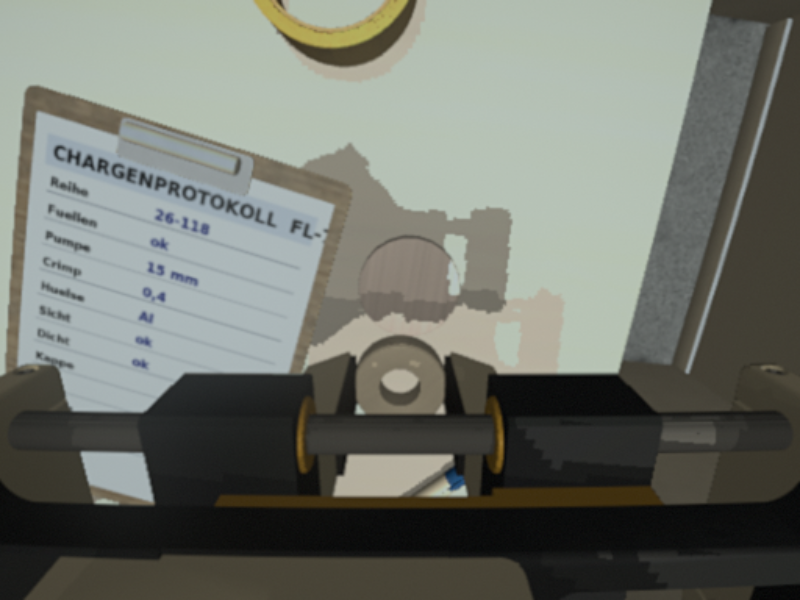

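Request:
{"op": "servo_tool", "data": {
  "commands": [
    {"dp":[2,6.5,25],"yaw":0},
    {"dp":[2,6.5,50],"yaw":0},
    {"dp":[2,6.5,75],"yaw":0},
    {"dp":[2,6.5,95],"yaw":0},
    {"dp":[2,6.5,105],"yaw":0}
  ]
}}

```text
time_s: 23.82
ee_pos: [0.4836, -0.3307, 0.0455]
eef_rot: [-3.139, 0.003, 0.103]
wrist_force: [0.0, 0.3, -0.3]
finger_gap: 0.367
finger_force: 25.9
```

Request:
{"op": "servo_tool", "data": {
  "commands": [
    {"dp":[0,0,0],"yaw":0},
    {"dp":[0,0,8],"yaw":0},
    {"dp":[0,0,15],"yaw":0},
    {"dp":[0,0,20],"yaw":0},
    {"dp":[0,0,22],"yaw":0}
  ]
}}

```text
time_s: 24.23
ee_pos: [0.4846, -0.3331, 0.0261]
eef_rot: [3.142, -0.0, 0.101]
wrist_force: [0.5, -0.3, -0.2]
finger_gap: 0.367
finger_force: 25.9
```

Request:
{"op": "servo_tool", "data": {
  "commands": [
    {"dp":[0,0,1],"yaw":0},
    {"dp":[0,0,2],"yaw":0},
    {"dp":[0,0,2],"yaw":0},
    {"dp":[0,0,2],"yaw":0},
    {"dp":[0,0,2],"yaw":0}
  ]
}}

```text
time_s: 24.65
ee_pos: [0.4846, -0.3334, 0.0245]
eef_rot: [3.141, -0.0, 0.101]
wrist_force: [0.5, 0.5, -0.4]
finger_gap: 0.366
finger_force: 25.9
```

Request:
{"op": "servo_tool", "data": {
  "commands": [
    {"dp":[0,-1,0.5],"yaw":0},
    {"dp":[0,-1,1],"yaw":0},
    {"dp":[0,-1,1],"yaw":0},
    {"dp":[0,-1,1],"yaw":0},
    {"dp":[0,-1,1],"yaw":0}
  ]
}}

```text
time_s: 25.07
ee_pos: [0.4845, -0.3321, 0.0235]
eef_rot: [-3.141, -0.0, 0.101]
wrist_force: [-0.6, 0.8, 3.2]
finger_gap: 0.364
finger_force: 26.1
```

Request:
{"op": "servo_tool", "data": {
  "commands": [
    {"dp":[0,0,0],"yaw":0},
    {"dp":[0,0,0],"yaw":0},
    {"dp":[0,0,0],"yaw":0},
    {"dp":[0,0,0],"yaw":0},
    {"dp":[0,0,0],"yaw":0}
  ],
  "hand": -0.3
}}

```text
time_s: 25.48
ee_pos: [0.4842, -0.3323, 0.023]
eef_rot: [-3.142, 0.0, 0.101]
wrist_force: [-0.1, 0.4, 0.4]
finger_gap: 0.64
finger_force: 0.0
```

Request:
{"op": "servo_tool", "data": {
  "commands": [
    {"dp":[0,0,-10],"yaw":0},
    {"dp":[0,0,-35],"yaw":0},
    {"dp":[0,0,-70],"yaw":0},
    {"dp":[0,0,-105],"yaw":0},
    {"dp":[0,0,-130],"yaw":0}
  ]
}}

```text
time_s: 25.9
ee_pos: [0.485, -0.3331, 0.1568]
eef_rot: [3.14, -0.002, 0.1]
wrist_force: [0.0, -0.5, -0.1]
finger_gap: 0.651
finger_force: 0.0
```

```bash
python3 - <<'E'
from h import *
s=st()
c=env.capture('wrist')
B=[env.trace(c,l) for l in('block_top','gauge_center')]
cv2.imwrite('pics/w8.png',cv2.resize(c['img'][130:260,170:350],None,fx=3,fy=3))
for b,z in zip(B,(.018,.029)):
    for r in b[:2]:
        ys,xs=np.nonzero(r['region']); print(r['confidence'],xs.min(),xs.max(),ys.min(),ys.max(),atz(c,((xs.min()+xs.max())/2,(ys.min()+ys.max())/2),z).round(4))
print(rel((.4775,.0902,.17)))
E
```

```text
t 25.9 p [ 0.485  -0.3331  0.1568] r [ 3.14e+00 -2.00e-03  1.00e-01] gap 0.6508418651443991 ff 0.0 w [ 0.  -0.5 -0.1]
0.78 222 285 152 215 [ 0.4857 -0.3318  0.018 ]
0.84 238 271 170 203 [ 0.4855 -0.3329  0.029 ]
[  34.1 -422.3  -14.6]
```

View pics/w8.png

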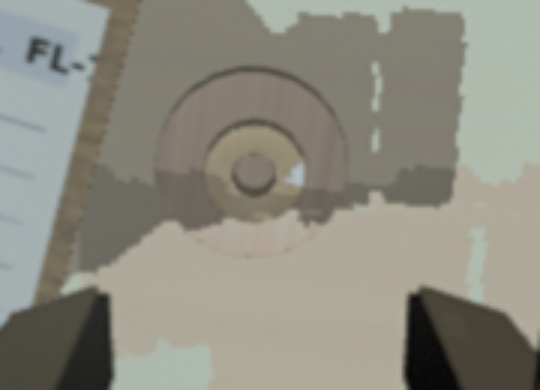

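Request:
{"op": "servo_tool", "data": {
  "commands": [
    {"dp":[3,-38,-10],"yaw":0},
    {"dp":[6,-76,-10],"yaw":0},
    {"dp":[9,-114,-10],"yaw":0},
    {"dp":[12,-152,-10],"yaw":0},
    {"dp":[15,-190,-10],"yaw":0}
  ],
  "hand": 0.6
}}

```text
time_s: 26.47
ee_pos: [0.4788, -0.1397, 0.1624]
eef_rot: [-3.141, 0.002, 0.1]
wrist_force: [0.2, -0.8, 0.3]
finger_gap: 0.337
finger_force: 0.0
```

Request:
{"op": "servo_tool", "data": {
  "commands": [
    {"dp":[3,-38,0],"yaw":-0.12},
    {"dp":[6,-76,0],"yaw":-0.24},
    {"dp":[9,-114,0],"yaw":-0.36},
    {"dp":[12,-152,0],"yaw":-0.48},
    {"dp":[15,-190,0],"yaw":-0.6}
  ]
}}

```text
time_s: 26.88
ee_pos: [0.4746, 0.0506, 0.1625]
eef_rot: [-3.141, 0.001, 0.707]
wrist_force: [1.3, 0.4, 0.1]
finger_gap: 0.2
finger_force: 0.0
```

Request:
{"op": "servo_tool", "data": {
  "commands": [
    {"dp":[0,0,0],"yaw":-0.12},
    {"dp":[0,0,0],"yaw":-0.24},
    {"dp":[0,0,0],"yaw":-0.36},
    {"dp":[0,0,0],"yaw":-0.48},
    {"dp":[0,0,0],"yaw":-0.6}
  ]
}}

```text
time_s: 27.3
ee_pos: [0.4749, 0.0489, 0.1623]
eef_rot: [-3.14, 0.001, 1.307]
wrist_force: [0.1, -1.1, 0.4]
finger_gap: 0.199
finger_force: 0.0
```

Request:
{"op": "servo_tool", "data": {
  "commands": [
    {"dp":[0,0,0],"yaw":-0.12},
    {"dp":[0,0,0],"yaw":-0.24},
    {"dp":[0,0,0],"yaw":-0.37},
    {"dp":[0,0,0],"yaw":-0.37},
    {"dp":[0,0,0],"yaw":-0.37}
  ]
}}

```text
time_s: 27.72
ee_pos: [0.4752, 0.0487, 0.1625]
eef_rot: [-3.14, -0.0, 1.667]
wrist_force: [0.6, -1.0, 0.2]
finger_gap: 0.201
finger_force: 0.0
```

```bash
python3 - <<'E'
from h import *
s=st(); print(s['joints'].round(2)); print(rel((.4768,.0902,.0203)))
c=env.capture('wrist')
for l,z in (('drawer_handle',.036),('gauge_drawer',.036)):
    for r in env.trace(c,l)[:2]:
        ys,xs=np.nonzero(r['region']); print(l,r['confidence'],r['at'],xs.min(),xs.max(),ys.min(),ys.max(),atz(c,(xs.min(),ys.mean()),z).round(4))
print(proj(c,(.4775,.0902,.036)))
E
```

```text
t 27.7167 p [0.4752 0.0487 0.1625] r [-3.14  -0.     1.667] gap 0.2011595816072951 ff 0.0 w [ 0.6 -1.   0.2]
[-0.16  0.25  0.    2.04 -0.    0.85 -0.06]
[ 41.2   5.9 142.2]
drawer_handle 0.93 [345.3, 135.0] 253 424 19 238 [0.4678 0.1006 0.036 ]
drawer_handle 0.57 [348.7, 97.2] 332 359 78 111 [0.5389 0.1444 0.036 ]
gauge_drawer 0.97 [346.8, 135.5] 254 423 19 238 [0.4688 0.1004 0.036 ]
[261.7493148  145.44397343]
```

Request:
{"op": "servo_tool", "data": {
  "commands": [
    {"dp":[20,3,0],"yaw":0},
    {"dp":[41,5.5,10],"yaw":0},
    {"dp":[41,5.5,40],"yaw":0},
    {"dp":[41,5.5,70],"yaw":0},
    {"dp":[41,5.5,90],"yaw":0}
  ]
}}

```text
time_s: 28.28
ee_pos: [0.4763, 0.0906, 0.0713]
eef_rot: [-3.14, 0.0, 1.67]
wrist_force: [0.6, -0.2, 0.4]
finger_gap: 0.2
finger_force: 0.0
```

Request:
{"op": "servo_tool", "data": {
  "commands": [
    {"dp":[0,0,0],"yaw":0},
    {"dp":[0,0,12],"yaw":0},
    {"dp":[0,0,24],"yaw":0},
    {"dp":[0,0,26],"yaw":0},
    {"dp":[0,0,26],"yaw":0}
  ]
}}

```text
time_s: 28.7
ee_pos: [0.4772, 0.0902, 0.0475]
eef_rot: [-3.141, 0.0, 1.67]
wrist_force: [0.4, 0.9, -0.4]
finger_gap: 0.202
finger_force: 0.0
```

Request:
{"op": "servo_tool", "data": {
  "commands": [
    {"dp":[0,0,8],"yaw":0},
    {"dp":[0,0,16],"yaw":0},
    {"dp":[0,0,24],"yaw":0},
    {"dp":[0,0,26],"yaw":0},
    {"dp":[0,0,26],"yaw":0}
  ]
}}

```text
time_s: 29.12
ee_pos: [0.4765, 0.09, 0.0204]
eef_rot: [-3.14, 0.0, 1.671]
wrist_force: [0.6, 0.1, 0.0]
finger_gap: 0.2
finger_force: 0.0
```

Request:
{"op": "servo_tool", "data": {
  "commands": [
    {"dp":[0,0,0],"yaw":0},
    {"dp":[0,0,0],"yaw":0},
    {"dp":[0,0,0],"yaw":0},
    {"dp":[0,0,0],"yaw":0},
    {"dp":[0,0,0],"yaw":0}
  ],
  "hand": 1
}}

```text
time_s: 29.53
ee_pos: [0.4769, 0.0901, 0.0211]
eef_rot: [-3.141, 0.0, 1.671]
wrist_force: [-0.9, -0.6, -2.8]
finger_gap: 0.11
finger_force: 25.0
```

Push in 88 mm, then creep until the stop is felt.

Request:
{"op": "servo_tool", "data": {
  "commands": [
    {"dp":[0,8,0],"yaw":0},
    {"dp":[0,20,0],"yaw":0},
    {"dp":[0,32,0],"yaw":0},
    {"dp":[0,44,0],"yaw":0},
    {"dp":[0,56,0],"yaw":0}
  ]
}}

```text
time_s: 29.95
ee_pos: [0.5335, 0.0954, 0.0211]
eef_rot: [-3.141, 0.0, 1.671]
wrist_force: [-1.7, -1.7, -0.4]
finger_gap: 0.108
finger_force: 25.0
```

Request:
{"op": "servo_tool", "data": {
  "commands": [
    {"dp":[0,10,0],"yaw":0},
    {"dp":[0,18,0],"yaw":0},
    {"dp":[0,26,0],"yaw":0},
    {"dp":[0,30,0],"yaw":0},
    {"dp":[0,30,0],"yaw":0}
  ]
}}

```text
time_s: 30.37
ee_pos: [0.5644, 0.0983, 0.0211]
eef_rot: [3.14, 0.0, 1.67]
wrist_force: [2.1, -2.4, -3.5]
finger_gap: 0.112
finger_force: 25.0
```

Request:
{"op": "servo_tool", "data": {
  "commands": [
    {"dp":[0,1,0],"yaw":0},
    {"dp":[0,2,0],"yaw":0},
    {"dp":[0,3,0],"yaw":0},
    {"dp":[0,4,0],"yaw":0},
    {"dp":[0,4,0],"yaw":0}
  ]
}}

```text
time_s: 30.78
ee_pos: [0.5666, 0.0985, 0.0212]
eef_rot: [-3.141, 0.001, 1.67]
wrist_force: [-0.5, -5.2, -1.1]
finger_gap: 0.108
finger_force: 25.0
```

Request:
{"op": "servo_tool", "data": {
  "commands": [
    {"dp":[0,1,0],"yaw":0},
    {"dp":[0,2,0],"yaw":0},
    {"dp":[0,2,0],"yaw":0},
    {"dp":[0,2,0],"yaw":0},
    {"dp":[0,2,0],"yaw":0}
  ]
}}

```text
time_s: 31.2
ee_pos: [0.5687, 0.0987, 0.0211]
eef_rot: [-3.141, 0.001, 1.67]
wrist_force: [0.1, -5.6, -2.4]
finger_gap: 0.109
finger_force: 25.0
```

Request:
{"op": "servo_tool", "data": {
  "commands": [
    {"dp":[0,1,0],"yaw":0},
    {"dp":[0,2,0],"yaw":0},
    {"dp":[0,2,0],"yaw":0},
    {"dp":[0,2,0],"yaw":0},
    {"dp":[0,2,0],"yaw":0}
  ]
}}

```text
time_s: 31.62
ee_pos: [0.5707, 0.0989, 0.0212]
eef_rot: [-3.141, 0.001, 1.67]
wrist_force: [0.2, -5.4, -2.0]
finger_gap: 0.111
finger_force: 25.0
```

Still moving freely; continue.

Request:
{"op": "servo_tool", "data": {
  "commands": [
    {"dp":[0,1,0],"yaw":0},
    {"dp":[0,2,0],"yaw":0},
    {"dp":[0,2,0],"yaw":0},
    {"dp":[0,2,0],"yaw":0},
    {"dp":[0,2,0],"yaw":0}
  ]
}}

```text
time_s: 32.03
ee_pos: [0.5714, 0.0989, 0.0211]
eef_rot: [-3.139, 0.001, 1.671]
wrist_force: [-3.1, -4.3, 1.2]
finger_gap: 0.11
finger_force: 25.0
```

Request:
{"op": "servo_tool", "data": {
  "commands": [
    {"dp":[0,1,0],"yaw":0},
    {"dp":[0,1.5,0],"yaw":0},
    {"dp":[0,1.5,0],"yaw":0},
    {"dp":[0,1.5,0],"yaw":0},
    {"dp":[0,1.5,0],"yaw":0}
  ]
}}

```text
time_s: 32.45
ee_pos: [0.5714, 0.0989, 0.0211]
eef_rot: [-3.136, 0.001, 1.671]
wrist_force: [-7.2, -5.2, 5.0]
finger_gap: 0.112
finger_force: 25.0
```

Request:
{"op": "servo_tool", "data": {
  "commands": [
    {"dp":[0,-1,0],"yaw":0},
    {"dp":[0,-1.5,0],"yaw":0},
    {"dp":[0,-1.5,0],"yaw":0},
    {"dp":[0,-1.5,0],"yaw":0},
    {"dp":[0,-1.5,0],"yaw":0}
  ]
}}

```text
time_s: 32.87
ee_pos: [0.5714, 0.0989, 0.0211]
eef_rot: [-3.139, 0.001, 1.671]
wrist_force: [-3.3, -5.5, 0.8]
finger_gap: 0.108
finger_force: 25.0
```

Request:
{"op": "servo_tool", "data": {
  "commands": [
    {"dp":[0,0,0],"yaw":0},
    {"dp":[0,0,0],"yaw":0},
    {"dp":[0,0,0],"yaw":0},
    {"dp":[0,0,0],"yaw":0},
    {"dp":[0,0,0],"yaw":0}
  ],
  "hand": 0.6
}}

```text
time_s: 33.28
ee_pos: [0.5733, 0.1008, 0.0216]
eef_rot: [3.14, -0.001, 1.672]
wrist_force: [0.0, 0.2, -0.0]
finger_gap: 0.203
finger_force: 0.0
```

Request:
{"op": "servo_tool", "data": {
  "commands": [
    {"dp":[0,0,-15],"yaw":0},
    {"dp":[0,0,-45],"yaw":0},
    {"dp":[0,0,-80],"yaw":0},
    {"dp":[0,0,-115],"yaw":0},
    {"dp":[0,0,-150],"yaw":0}
  ]
}}

```text
time_s: 33.7
ee_pos: [0.5726, 0.1002, 0.1728]
eef_rot: [-3.142, -0.0, 1.671]
wrist_force: [1.2, 0.1, -0.7]
finger_gap: 0.199
finger_force: 0.0
```

Request:
{"op": "servo_tool", "data": {
  "commands": [
    {"dp":[20,-8,0],"yaw":0},
    {"dp":[55,-24,0],"yaw":0},
    {"dp":[90,-40,0],"yaw":0},
    {"dp":[125,-56,0],"yaw":0},
    {"dp":[160,-72,0],"yaw":0}
  ],
  "hand": -0.5
}}

```text
time_s: 34.12
ee_pos: [0.4843, 0.2535, 0.1717]
eef_rot: [3.141, -0.001, 1.671]
wrist_force: [0.1, 0.1, -0.7]
finger_gap: 0.514
finger_force: 0.0
```

Request:
{"op": "servo_tool", "data": {
  "commands": [
    {"dp":[35,-16,0],"yaw":0},
    {"dp":[70,-32,0],"yaw":0},
    {"dp":[109,-50,0],"yaw":0.014},
    {"dp":[109,-50,0],"yaw":0.014},
    {"dp":[109,-50,0],"yaw":0.014}
  ]
}}

```text
time_s: 34.53
ee_pos: [0.4219, 0.3592, 0.1715]
eef_rot: [-3.141, -0.002, 1.664]
wrist_force: [0.5, -0.0, -0.2]
finger_gap: 0.748
finger_force: 0.0
```

```bash
python3 - <<'E'
from h import *
s=st(); print('crys',rel((.4235,.3541,.0555)))
c=env.capture('scene'); a=c['img'][100:310,150:350]; cv2.imwrite('pics/s3.png',cv2.resize(a,None,fx=2.8,fy=2.8,interpolation=cv2.INTER_CUBIC))
E
```

```text
t 34.5333 p [0.4219 0.3592 0.1715] r [-3.141e+00 -2.000e-03  1.664e+00] gap 0.7475514495604967 ff 0.0 w [ 0.5 -0.  -0.2]
crys [ -5.5   1.1 116. ]
```

View pics/s3.png

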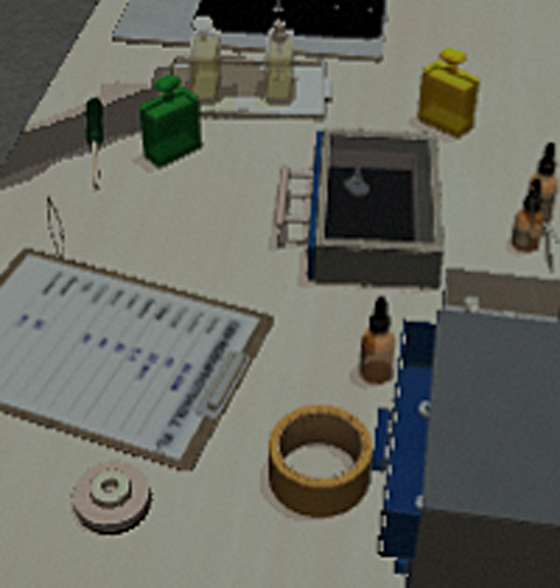

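Request:
{"op": "servo_tool", "data": {
  "commands": [
    {"dp":[-1.6,-1.2,25],"yaw":0},
    {"dp":[-1.6,-1.2,50],"yaw":0},
    {"dp":[-1.6,-1.2,80],"yaw":0},
    {"dp":[-1.6,-1.2,105],"yaw":0},
    {"dp":[-1.6,-1.2,115.5],"yaw":0}
  ]
}}

```text
time_s: 35.0
ee_pos: [0.4231, 0.35, 0.0525]
eef_rot: [-3.138, 0.004, 1.654]
wrist_force: [-0.4, -0.3, 0.2]
finger_gap: 0.748
finger_force: 0.0
```

Request:
{"op": "servo_tool", "data": {
  "commands": [
    {"dp":[0,0,0],"yaw":0},
    {"dp":[0,0,0],"yaw":0},
    {"dp":[0,0,0],"yaw":0},
    {"dp":[0,0,0],"yaw":0},
    {"dp":[0,0,0],"yaw":0}
  ]
}}

```text
time_s: 35.42
ee_pos: [0.4246, 0.3544, 0.0573]
eef_rot: [3.139, -0.002, 1.657]
wrist_force: [0.8, 0.2, -0.3]
finger_gap: 0.752
finger_force: 0.0
```

Request:
{"op": "servo_tool", "data": {
  "commands": [
    {"dp":[0,0,0],"yaw":0},
    {"dp":[0,0,0],"yaw":0},
    {"dp":[0,0,0],"yaw":0},
    {"dp":[0,0,0],"yaw":0},
    {"dp":[0,0,0],"yaw":0}
  ],
  "hand": 1
}}

```text
time_s: 35.83
ee_pos: [0.4235, 0.3536, 0.0558]
eef_rot: [3.142, -0.0, 1.657]
wrist_force: [-0.6, 0.5, -0.7]
finger_gap: 0.437
finger_force: 0.0
```

Request:
{"op": "servo_tool", "data": {
  "commands": [
    {"dp":[0,0,0],"yaw":0},
    {"dp":[0,0,0],"yaw":0},
    {"dp":[0,0,0],"yaw":0},
    {"dp":[0,0,0],"yaw":0},
    {"dp":[0,0,0],"yaw":0}
  ]
}}

```text
time_s: 36.25
ee_pos: [0.4234, 0.3536, 0.0557]
eef_rot: [-3.141, 0.0, 1.657]
wrist_force: [0.3, 0.5, -0.0]
finger_gap: 0.41
finger_force: 24.9
```

Request:
{"op": "servo_tool", "data": {
  "commands": [
    {"dp":[0,0,-8],"yaw":0},
    {"dp":[0,0,-35],"yaw":0},
    {"dp":[0,0,-70],"yaw":0},
    {"dp":[0,0,-105],"yaw":0},
    {"dp":[0,0,-130],"yaw":0}
  ]
}}

```text
time_s: 36.67
ee_pos: [0.4239, 0.354, 0.1886]
eef_rot: [3.14, -0.001, 1.657]
wrist_force: [0.6, 0.3, -1.9]
finger_gap: 0.406
finger_force: 24.9
```

Request:
{"op": "servo_tool", "data": {
  "commands": [
    {"dp":[0,0,0],"yaw":0},
    {"dp":[0,0,0],"yaw":0},
    {"dp":[0,0,0],"yaw":0},
    {"dp":[0,0,0],"yaw":0},
    {"dp":[0,0,0],"yaw":0}
  ]
}}

```text
time_s: 37.08
ee_pos: [0.4225, 0.3526, 0.1839]
eef_rot: [-3.139, 0.002, 1.657]
wrist_force: [-0.0, 1.4, -2.8]
finger_gap: 0.405
finger_force: 24.9
```

```bash
python3 - <<'E'
from h import *
s=st(); print('goal',rel((.5176,.0462,.0527)))
E
```

```text
t 37.0833 p [0.4225 0.3526 0.1839] r [-3.139e+00  2.000e-03  1.657e+00] gap 0.40502246764659056 ff 24.947125017642975 w [-0.   1.4 -2.8]
goal [-313.2   68.9  131.6]
```

Request:
{"op": "servo_tool", "data": {
  "commands": [
    {"dp":[-20,5,0],"yaw":0},
    {"dp":[-50,12,0],"yaw":0},
    {"dp":[-85,20,0],"yaw":0},
    {"dp":[-120,27,0],"yaw":0},
    {"dp":[-155,34,0],"yaw":0}
  ]
}}

```text
time_s: 37.5
ee_pos: [0.4701, 0.2004, 0.1844]
eef_rot: [-3.139, 0.001, 1.658]
wrist_force: [0.5, 0.3, -3.4]
finger_gap: 0.412
finger_force: 24.9
```

Request:
{"op": "servo_tool", "data": {
  "commands": [
    {"dp":[-35,8,0],"yaw":0},
    {"dp":[-70,15,0],"yaw":0},
    {"dp":[-105,23,0],"yaw":0},
    {"dp":[-140,30,0],"yaw":0},
    {"dp":[-159,33.5,0],"yaw":0}
  ]
}}

```text
time_s: 37.92
ee_pos: [0.518, 0.0411, 0.1846]
eef_rot: [-3.14, 0.002, 1.652]
wrist_force: [0.8, 0.4, -3.0]
finger_gap: 0.405
finger_force: 24.9
```

Request:
{"op": "servo_tool", "data": {
  "commands": [
    {"dp":[0,0,0],"yaw":0},
    {"dp":[0,0,25],"yaw":0},
    {"dp":[0,0,55],"yaw":0},
    {"dp":[0,0,85],"yaw":0},
    {"dp":[0,0,110],"yaw":0}
  ]
}}

```text
time_s: 38.33
ee_pos: [0.5162, 0.047, 0.0731]
eef_rot: [-3.139, -0.0, 1.657]
wrist_force: [0.0, 0.4, -3.0]
finger_gap: 0.406
finger_force: 24.9
```

Request:
{"op": "servo_tool", "data": {
  "commands": [
    {"dp":[0,0,5],"yaw":0},
    {"dp":[0,0,12],"yaw":0},
    {"dp":[0,0,18],"yaw":0},
    {"dp":[0,0,20],"yaw":0},
    {"dp":[0,0,20],"yaw":0}
  ]
}}

```text
time_s: 38.75
ee_pos: [0.5183, 0.0467, 0.0562]
eef_rot: [3.141, -0.0, 1.657]
wrist_force: [0.1, 0.1, -2.6]
finger_gap: 0.408
finger_force: 24.9
```

Request:
{"op": "servo_tool", "data": {
  "commands": [
    {"dp":[0,0,0],"yaw":0},
    {"dp":[0,0,0],"yaw":0},
    {"dp":[0,0,0],"yaw":0},
    {"dp":[0,0,0],"yaw":0},
    {"dp":[0,0,0],"yaw":0}
  ]
}}

```text
time_s: 39.17
ee_pos: [0.518, 0.0466, 0.0561]
eef_rot: [3.141, -0.0, 1.657]
wrist_force: [0.2, -0.1, -3.2]
finger_gap: 0.407
finger_force: 24.9
```

```bash
python3 - <<'E'
from h import *
s=st(); print('goal',rel((.5176,.0462,.0527)))
E
```

```text
t 39.1667 p [0.518  0.0466 0.0561] r [ 3.141 -0.     1.657] gap 0.40745571897276534 ff 24.947195649147034 w [ 0.2 -0.1 -3.2]
goal [-0.3 -0.4  3.4]
```

Request:
{"op": "servo_tool", "data": {
  "commands": [
    {"dp":[0,0,1],"yaw":0},
    {"dp":[0,0,2],"yaw":0},
    {"dp":[0,0,3],"yaw":0},
    {"dp":[0,0,3],"yaw":0},
    {"dp":[0,0,3],"yaw":0}
  ]
}}

```text
time_s: 39.58
ee_pos: [0.5178, 0.0466, 0.0527]
eef_rot: [-3.142, -0.0, 1.657]
wrist_force: [-1.1, 0.1, 0.2]
finger_gap: 0.41
finger_force: 24.9
```

Request:
{"op": "servo_tool", "data": {
  "commands": [
    {"dp":[0,0,0],"yaw":0},
    {"dp":[0,0,0],"yaw":0},
    {"dp":[0,0,0],"yaw":0},
    {"dp":[0,0,0],"yaw":0},
    {"dp":[0,0,0],"yaw":0}
  ],
  "hand": -0.5
}}

```text
time_s: 40.0
ee_pos: [0.5179, 0.0466, 0.0528]
eef_rot: [3.141, -0.0, 1.657]
wrist_force: [1.3, -0.2, -0.1]
finger_gap: 0.715
finger_force: 0.0
```

Request:
{"op": "servo_tool", "data": {
  "commands": [
    {"dp":[0,0,0],"yaw":0},
    {"dp":[0,0,-15],"yaw":0},
    {"dp":[0,0,-45],"yaw":0},
    {"dp":[0,0,-80],"yaw":0},
    {"dp":[0,0,-120],"yaw":0}
  ]
}}

```text
time_s: 40.42
ee_pos: [0.5162, 0.0463, 0.1727]
eef_rot: [-3.138, 0.0, 1.657]
wrist_force: [0.4, -0.9, -1.0]
finger_gap: 0.751
finger_force: 0.0
```

Request:
{"op": "servo_tool", "data": {
  "commands": [
    {"dp":[25,2.5,0],"yaw":0},
    {"dp":[60,6,0],"yaw":0},
    {"dp":[95,9.5,0],"yaw":0},
    {"dp":[130,13,0],"yaw":0},
    {"dp":[165,16.5,0],"yaw":0}
  ]
}}

```text
time_s: 40.83
ee_pos: [0.5199, 0.2138, 0.1731]
eef_rot: [3.141, -0.0, 1.656]
wrist_force: [0.6, -0.4, -0.3]
finger_gap: 0.752
finger_force: 0.0
```

Request:
{"op": "servo_tool", "data": {
  "commands": [
    {"dp":[35,3.5,0],"yaw":0},
    {"dp":[70,7,0],"yaw":0},
    {"dp":[105,10.5,0],"yaw":0},
    {"dp":[140,14,0],"yaw":0},
    {"dp":[154,16,0],"yaw":0}
  ]
}}

```text
time_s: 41.25
ee_pos: [0.5207, 0.3739, 0.1727]
eef_rot: [-3.141, -0.004, 1.663]
wrist_force: [-0.6, 1.3, -0.0]
finger_gap: 0.751
finger_force: 0.0
```

Request:
{"op": "servo_tool", "data": {
  "commands": [
    {"dp":[0,0,0],"yaw":0},
    {"dp":[0,0,0],"yaw":0},
    {"dp":[0,0,0],"yaw":0},
    {"dp":[0,0,0],"yaw":0},
    {"dp":[0,0,0],"yaw":0}
  ]
}}

```text
time_s: 41.67
ee_pos: [0.5234, 0.3651, 0.1728]
eef_rot: [3.141, 0.001, 1.654]
wrist_force: [0.0, 0.2, -0.1]
finger_gap: 0.751
finger_force: 0.0
```

```bash
python3 - <<'E'
from h import *
s=st(); print('goal',rel((.5235,.3676,.0556)))
E
```

```text
t 41.6667 p [0.5234 0.3651 0.1728] r [3.141e+00 1.000e-03 1.654e+00] gap 0.7506201968020569 ff 0.0 w [ 0.   0.2 -0.1]
goal [  2.6   0.2 117.2]
```

Request:
{"op": "servo_tool", "data": {
  "commands": [
    {"dp":[0,0,25],"yaw":0},
    {"dp":[0,0,50],"yaw":0},
    {"dp":[0,0,80],"yaw":0},
    {"dp":[0,0,105],"yaw":0},
    {"dp":[0,0,117],"yaw":0}
  ]
}}

```text
time_s: 42.08
ee_pos: [0.5213, 0.3644, 0.0525]
eef_rot: [-3.138, 0.003, 1.655]
wrist_force: [0.1, -0.8, -0.6]
finger_gap: 0.747
finger_force: 0.0
```

Request:
{"op": "servo_tool", "data": {
  "commands": [
    {"dp":[0,0,0],"yaw":0},
    {"dp":[0,0,0],"yaw":0},
    {"dp":[0,0,0],"yaw":0},
    {"dp":[0,0,0],"yaw":0},
    {"dp":[0,0,0],"yaw":0}
  ]
}}

```text
time_s: 42.5
ee_pos: [0.5239, 0.3679, 0.0576]
eef_rot: [3.139, -0.002, 1.657]
wrist_force: [-1.2, -0.2, -0.4]
finger_gap: 0.748
finger_force: 0.0
```

Request:
{"op": "servo_tool", "data": {
  "commands": [
    {"dp":[0,0,0],"yaw":0},
    {"dp":[0,0,0],"yaw":0},
    {"dp":[0,0,0],"yaw":0},
    {"dp":[0,0,0],"yaw":0},
    {"dp":[0,0,0],"yaw":0}
  ],
  "hand": 1
}}

```text
time_s: 42.92
ee_pos: [0.5227, 0.3672, 0.0557]
eef_rot: [-3.142, 0.0, 1.657]
wrist_force: [-0.4, 0.3, 0.0]
finger_gap: 0.44
finger_force: 0.0
```

Request:
{"op": "servo_tool", "data": {
  "commands": [
    {"dp":[0,0,0],"yaw":0},
    {"dp":[0,0,0],"yaw":0},
    {"dp":[0,0,0],"yaw":0},
    {"dp":[0,0,0],"yaw":0},
    {"dp":[0,0,0],"yaw":0}
  ]
}}

```text
time_s: 43.33
ee_pos: [0.5228, 0.3672, 0.0557]
eef_rot: [3.141, -0.0, 1.657]
wrist_force: [1.3, -0.3, -0.5]
finger_gap: 0.407
finger_force: 24.9
```

Request:
{"op": "servo_tool", "data": {
  "commands": [
    {"dp":[0,0,-8],"yaw":0},
    {"dp":[0,0,-30],"yaw":0},
    {"dp":[0,0,-55],"yaw":0},
    {"dp":[0,0,-80],"yaw":0},
    {"dp":[0,0,-100],"yaw":0}
  ]
}}

```text
time_s: 43.75
ee_pos: [0.5226, 0.3673, 0.1577]
eef_rot: [3.141, -0.0, 1.657]
wrist_force: [0.9, 0.0, -2.5]
finger_gap: 0.406
finger_force: 24.9
```

Request:
{"op": "servo_tool", "data": {
  "commands": [
    {"dp":[0,0,0],"yaw":0},
    {"dp":[0,0,0],"yaw":0},
    {"dp":[0,0,0],"yaw":0},
    {"dp":[0,0,0],"yaw":0},
    {"dp":[0,0,0],"yaw":0}
  ]
}}

```text
time_s: 44.17
ee_pos: [0.5217, 0.3664, 0.1539]
eef_rot: [-3.139, 0.002, 1.657]
wrist_force: [0.0, -0.1, -2.2]
finger_gap: 0.406
finger_force: 24.9
```

```bash
python3 - <<'E'
from h import *
s=st(); print('goal',rel((.5094,.1546,.0528)))
E
```

```text
t 44.1667 p [0.5217 0.3664 0.1539] r [-3.139e+00  2.000e-03  1.657e+00] gap 0.4063180930432275 ff 24.909524023532867 w [ 0.  -0.1 -2.2]
goal [-209.8  -30.1  101.5]
```

Request:
{"op": "servo_tool", "data": {
  "commands": [
    {"dp":[-20,-3,0],"yaw":0},
    {"dp":[-48,-7,0],"yaw":0},
    {"dp":[-76,-11,0],"yaw":0},
    {"dp":[-104,-15,0],"yaw":0},
    {"dp":[-132,-19,0],"yaw":0}
  ]
}}

```text
time_s: 44.58
ee_pos: [0.5143, 0.2325, 0.1546]
eef_rot: [-3.14, 0.001, 1.657]
wrist_force: [-0.5, -0.2, -1.6]
finger_gap: 0.411
finger_force: 24.9
```

Request:
{"op": "servo_tool", "data": {
  "commands": [
    {"dp":[-28,-4,0],"yaw":0},
    {"dp":[-56,-8,0],"yaw":0},
    {"dp":[-79,-12,0],"yaw":0},
    {"dp":[-79,-12,0],"yaw":0},
    {"dp":[-79,-12,0],"yaw":0}
  ]
}}

```text
time_s: 45.0
ee_pos: [0.5096, 0.1522, 0.1549]
eef_rot: [-3.14, 0.001, 1.653]
wrist_force: [-0.1, -0.0, -1.8]
finger_gap: 0.407
finger_force: 24.9
```

Request:
{"op": "servo_tool", "data": {
  "commands": [
    {"dp":[0,0,15],"yaw":0},
    {"dp":[0,0,40],"yaw":0},
    {"dp":[0,0,65],"yaw":0},
    {"dp":[0,0,85],"yaw":0},
    {"dp":[0,0,92],"yaw":0}
  ]
}}

```text
time_s: 45.42
ee_pos: [0.5073, 0.1553, 0.0603]
eef_rot: [-3.136, 0.0, 1.659]
wrist_force: [-0.5, -0.3, -2.7]
finger_gap: 0.412
finger_force: 24.9
```

Request:
{"op": "servo_tool", "data": {
  "commands": [
    {"dp":[0,0,2],"yaw":0},
    {"dp":[0,0,5],"yaw":0},
    {"dp":[0,0,8],"yaw":0},
    {"dp":[0,0,8],"yaw":0},
    {"dp":[0,0,8],"yaw":0}
  ]
}}

```text
time_s: 45.83
ee_pos: [0.5106, 0.1546, 0.0565]
eef_rot: [3.14, -0.0, 1.657]
wrist_force: [-1.0, -0.5, -2.7]
finger_gap: 0.408
finger_force: 24.9
```

```bash
python3 - <<'E'
from h import *
s=st(); print('goal',rel((.5094,.1546,.0528)))
E
```

```text
t 45.8333 p [0.5106 0.1546 0.0565] r [ 3.14  -0.     1.657] gap 0.40795624450613993 ff 24.90983873605728 w [-1.  -0.5 -2.7]
goal [ 0.1 -1.2  3.7]
```

Request:
{"op": "servo_tool", "data": {
  "commands": [
    {"dp":[0,-0.7,1],"yaw":0},
    {"dp":[0,-0.7,2],"yaw":0},
    {"dp":[0,-0.7,3],"yaw":0},
    {"dp":[0,-0.7,3],"yaw":0},
    {"dp":[0,-0.7,3],"yaw":0}
  ]
}}

```text
time_s: 46.25
ee_pos: [0.5093, 0.1542, 0.0528]
eef_rot: [3.142, -0.0, 1.657]
wrist_force: [0.5, -0.7, -1.8]
finger_gap: 0.408
finger_force: 24.9
```

Request:
{"op": "servo_tool", "data": {
  "commands": [
    {"dp":[0,0,0],"yaw":0},
    {"dp":[0,0,0],"yaw":0},
    {"dp":[0,0,0],"yaw":0},
    {"dp":[0,0,0],"yaw":0},
    {"dp":[0,0,0],"yaw":0}
  ],
  "hand": -0.5
}}

```text
time_s: 46.67
ee_pos: [0.5094, 0.1543, 0.0528]
eef_rot: [3.141, -0.0, 1.657]
wrist_force: [0.2, 0.8, 0.9]
finger_gap: 0.718
finger_force: 0.0
```

Request:
{"op": "servo_tool", "data": {
  "commands": [
    {"dp":[0,0,0],"yaw":0},
    {"dp":[0,0,-15],"yaw":0},
    {"dp":[0,0,-50],"yaw":0},
    {"dp":[0,0,-85],"yaw":0},
    {"dp":[0,0,-120],"yaw":0}
  ]
}}

```text
time_s: 47.08
ee_pos: [0.5086, 0.154, 0.1737]
eef_rot: [-3.14, 0.0, 1.657]
wrist_force: [0.6, 0.1, -0.1]
finger_gap: 0.75
finger_force: 0.0
```

Request:
{"op": "servo_tool", "data": {
  "commands": [
    {"dp":[0,0,-35],"yaw":0},
    {"dp":[-20,0,-55],"yaw":0},
    {"dp":[-56,0,-55],"yaw":0},
    {"dp":[-56,0,-55],"yaw":0},
    {"dp":[-56,0,-55],"yaw":0}
  ]
}}

```text
time_s: 47.5
ee_pos: [0.5145, 0.0958, 0.2283]
eef_rot: [3.141, 0.001, 1.652]
wrist_force: [-0.8, -0.1, 0.1]
finger_gap: 0.751
finger_force: 0.0
```

```bash
python3 - <<'E'
from h import *
s=st()
c=env.capture('wrist'); o=np.load('w1.npy',allow_pickle=True).item()
cv2.imwrite('pics/w9.png',np.hstack([cv2.resize(a['img'][60:270,100:400],(400,280)) for a in (o,c)]))
print(np.abs(np.array(o['extrinsics'])-c['extrinsics']).max())
for l in ['flacon_pump_center','flacon_crystal_center']:
    for r in env.trace(c,l)[:1]: 
        ys,xs=np.nonzero(r['region']); print(l,round(r['confidence'],2),np.round(r['at'],1),cv2.minAreaRect(np.c_[xs,ys].astype(np.float32)))
E
```

```text
t 47.5 p [0.5145 0.0958 0.2283] r [3.141e+00 1.000e-03 1.652e+00] gap 0.7506522470066002 ff 0.0 w [-0.8 -0.1  0.1]
0.004852557546484282
flacon_pump_center 0.75 [257.8 122.4] ((255.5, 124.5), (67.0, 35.0), 90.0)
flacon_crystal_center 0.91 [256. 214.] ((254.5, 213.0), (72.0, 31.0), 90.0)
```

View pics/w9.png

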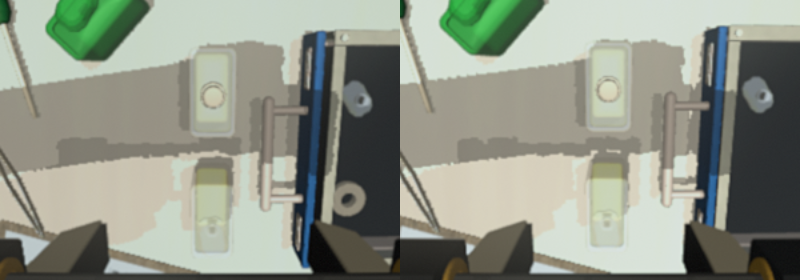

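```bash
python3 -c "
from rig import env
print(env.close_job())"
```

```text
the job is handed in; nothing more can be done
None
```

I handed the job in at about 47.5 s. The last pictures show both flacons upright back in front of the shut drawer, the gauge centred on the bench block, the stopper still in the drawer, and the dropper bottle not touched; the judge's result was not shown.

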